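# Put the marble jars away in the shelf's jar lane

## Robot

A 7-joint arm with a two-finger parallel gripper is mounted at the origin on the work surface. World frame = base frame: x ahead of the robot, y to its left, z up, the work surface at z = 0. Lengths are in mm, angles in rad, forces in N, time in s.
With the tool pointing down it reaches from about 400 to 875 mm from the base axis. Payload 4.4 kg.
Tool frame: the origin (TCP) lies on the centre line of the jaws, within the pads' length; the fingertips stand 25 mm ahead of it and the grasp point (between the pads) lies 6 mm ahead of it (ctrl.finger_overhang is the distance from the TCP to the fingertips, in mm); z points along the fingers, y is the line along which they close (so a half turn about z gives the same grasp; the last joint's range is limited). The gripper opens to 85 mm and grips with 20 to 120 N. Pads are 22 mm wide; open, the fingers measure 114 mm over their backs; the gripper's body (76 mm by 85 mm) begins 54 mm behind the grasp point. The pads swing forward as they close: fully open they stand 13 mm farther back than shut.
Start: joints at [-1.181, 0.628, 0.038, 1.517, -0.027, 0.996, -0.02], TCP at [286.098, 583.666, 256.313] pointing down, gripper open.
Joint ranges: [-3.06, 3.06], [-0.37, 2.12], [-1.25, 1.32], [0.18, 2.47], [-1.1, 4.24], [0.23, 1.98], [-2.94, 2.94]. Speed limits (rad/s): [2.57, 2.57, 3.14, 3.14, 3.14, 3.14, 3.14].

## Interface

Orientations are given as [roll, pitch, yaw] about the fixed x, y, z axes, in that order (R = Rz(yaw) Ry(pitch) Rx(roll)).
In Python, from cell import ctrl gives the robot as it stands. The module is installed in compiled form; this text tells all that it offers.
- The arm moves only by the tool play_rows, never from a script. Its argument "targets" is a list of rows, each a list of 5 numbers: the closure, from 0 (fully open) to 1 (shut), then the shift along the tool's x, y, z in cm, then the turn about the tool's z in degrees. In form: [[gripper, dx, dy, dz, spin], ...]. A call has 1 to 10 rows; each row is the pose to reach, as a shift and turn from the pose commanded when the call began, along the tool's axes at that moment; what a row does not reach only later rows make up. A row lasts 1/10 s, in which the tool goes at most 50 mm and 8.59 degrees, less where a joint would pass 70% of its speed; a pose out of reach is approached as far as the arm can. A call with a gripper value outside its range is refused whole. The fingers move at their own pace and stop on an object; the grip force is fixed at half the most. Time passes only in rows, so rows that repeat a pose let the fingers close. It gives the time, the measured TCP pose, the force, the opening and the grip force at its end, in the units of the state.
- ctrl.read_state(): the state, without advancing time (a new reading comes with each control period).
- ctrl.get_image(name): name is "side" or "top"; returns (picture, depth): 480x640x3 uint8, red, green, blue; 480x640 float32, mm along the optical axis (not along the pixel's ray), 0 where there is no reading.
- ctrl.calibration(name): a dict with "vfov" (degrees; the focal length in pixels is half the picture's height over the tangent of half this angle, whatever the lens; pixels are square), "cx", "cy" (the principal point, pixels), "extrinsics" (4x4, takes a point from camera to world coordinates). Camera axes: x right, y down, z forward; pixel columns grow to the right and rows downward; lengths in mm; the calibration is good to about 2 mm. A picture is of the moment at which its call begins. calibration takes no time and is no camera call.
- ctrl.finish_job(): hands the job in; it is judged then, once.
Trained networks look in the newest picture that a camera, given by its name, has taken for a name from the list of things; names that differ only in an ending like _2 or _b are one class to them, and where a whole thing is asked for, a point or a joint stands for the part that bears it (a point fixed in the world has none). Each returns a list of dicts, best first, with "confidence" (0 to 1); they miss things now and then, are a little off and sometimes report something else, mostly with a low value. They report only what shows in the picture. A call takes as long as a camera call.
- ctrl.search_frame(camera, name): "bbox" ([left, top, right, bottom] in pixels, round what is visible of it).
- ctrl.trace(camera, name): "pixels" (480x640 bool, what is visible of it) and "bbox" ([left, top, right, bottom] in pixels, round what is visible of it).
The state is a dict: "clock": time; "qpos": joint angles; "qd": joint speeds; "tau": joint torques, N m; "eef_pos": TCP position; "tool_rot": TCP orientation; "force": force on the tool from outside, world axes, zero at the start; "torque": the same for the moment, N m; "width": finger opening in mm; "gripper_force": force on a finger pad.
Only numpy, scipy, OpenCV 4.12 (cv2) and the standard library are available. Lean on these libraries where they do the work, as an engineer would, in place of code of your own. Each camera call takes 0.05 s, during which the arm holds its last target. There are 200 camera calls.

## Task

Put the glass marble jars away in the wooden lane on the shelf: slide each one, upright and without lifting it, along the far wall and in through the mouth, one jar to a bay, filling the bays from the inner end, and set a wooden divider down flat in the pocket behind each jar before the next one comes in, so that the glass cannot knock. There are two or three jars; in either case all three dividers end up fully seated, square across the lane with their feet flush with the rails, an empty last bay included. Do not tip a jar over, and leave the peg cup and the card box where they are.

Things in the scene. Friction and masses are not known exactly. Their poses are not given: they have to be found in the camera images.
- rack: Low wooden jar lane, fixed to the steel shelf deck (z = 0). Two parallel rails 32 mm high, 24 mm thick, 92 mm apart inside (inner faces x = -46 and +46 mm); bare deck between. Origin on the deck, on the lane's centre line, 9 mm outside the mouth. y axis: along the lane, out of the mouth (to the robot's left); x axis: across the lane, away from the robot, to the far wall.
- mouth (a point): centre of the lane's open mouth, at deck height; axes as the rack's. The near rail ends here; outside it the deck is open towards the robot
- wall_end (a point): outer end of the far wall, on its inner face at deck height (rack x +46, y +360 mm). The far wall is the far rail; it runs straight from the end stop past the mouth to here
- end_stop (a point): closed inner end of the lane: middle of the stop's face, at deck height (rack y -385 mm). From here outwards: bay 1, pocket 1, bay 2, pocket 2, bay 3, pocket 3, mouth
- bay1 (a point): centre of the innermost bay, against the end stop, at deck height; axes as the rack's. 92 mm long between its stop or divider and the next divider
- pocket1 (a point): pocket for the divider that closes bay 1 on the mouth side, 59 mm from the bay's centre: two facing open-topped notches, one in each rail, together 129 mm long (rack x) by 31 mm wide (rack y), each with a ledge 12 mm above the deck, 20 mm below the rail tops. This point: the pocket's centre at ledge height; axes as the rack's
- bay2 (a point): centre of the middle bay, at deck height; axes as the rack's. 92 mm long between its stop or divider and the next divider
- pocket2 (a point): pocket for the divider that closes bay 2 on the mouth side, 59 mm from the bay's centre: two facing open-topped notches, one in each rail, together 129 mm long (rack x) by 31 mm wide (rack y), each with a ledge 12 mm above the deck, 20 mm below the rail tops. This point: the pocket's centre at ledge height; axes as the rack's
- bay3 (a point): centre of the bay nearest the mouth, at deck height; axes as the rack's. 92 mm long between its stop or divider and the next divider
- pocket3 (a point): pocket for the divider that closes bay 3 on the mouth side, 59 mm from the bay's centre: two facing open-topped notches, one in each rail, together 129 mm long (rack x) by 31 mm wide (rack y), each with a ledge 12 mm above the deck, 20 mm below the rail tops. This point: the pocket's centre at ledge height; axes as the rack's
- jar_a_center (a point): squat round glass jar of marbles with a steel screw lid, standing upright: 80 mm diameter, 76 mm high, about 0.5 kg (may be absent). Point on its axis half-way up, 38 mm above its underside; z up its axis. All jars are alike; too wide to grip, it slides on the deck when pushed low down, with up to about 12 N
- jar_b_center (a point): squat round glass jar of marbles with a steel screw lid, standing upright: 80 mm diameter, 76 mm high, about 0.5 kg (may be absent). Point on its axis half-way up, 38 mm above its underside; z up its axis. All jars are alike; too wide to grip, it slides on the deck when pushed low down, with up to about 12 N
- jar_c_center (a point): squat round glass jar of marbles with a steel screw lid, standing upright: 80 mm diameter, 76 mm high, about 0.5 kg (may be absent). Point on its axis half-way up, 38 mm above its underside; z up its axis. All jars are alike; too wide to grip, it slides on the deck when pushed low down, with up to about 12 N
- divider_a_grip (a point): wooden divider, upright: flat foot 124 mm long (own x), 26 mm wide (own y), 20 mm high; on its middle an upright handle plate 56 mm long (x), 14 mm thick (y), its top 106 mm above the underside; 0.16 kg, heavy at the foot. Point in the handle, on its axis, 90 mm above the underside; z up. All are alike and the same after half a turn
- divider_b_grip (a point): wooden divider, upright: flat foot 124 mm long (own x), 26 mm wide (own y), 20 mm high; on its middle an upright handle plate 56 mm long (x), 14 mm thick (y), its top 106 mm above the underside; 0.16 kg, heavy at the foot. Point in the handle, on its axis, 90 mm above the underside; z up. All are alike and the same after half a turn
- divider_c_grip (a point): wooden divider, upright: flat foot 124 mm long (own x), 26 mm wide (own y), 20 mm high; on its middle an upright handle plate 56 mm long (x), 14 mm thick (y), its top 106 mm above the underside; 0.16 kg, heavy at the foot. Point in the handle, on its axis, 90 mm above the underside; z up. All are alike and the same after half a turn
- peg_cup: black plastic cup of pegs, 80 mm across, 120 mm high, standing beyond the lane; origin at the centre of its underside. Leave alone
- card_box: flat cardboard card box 100 x 70 x 30 mm lying to the robot's right; origin at the centre of its underside. Leave alone

How it is judged:
By the outcome, as a careful person would: the job done as asked, in the order asked, and still so for the second after the job is handed in, with the robot touching nothing.
Of jar_a, jar_b, jar_c only 2 to 3 are there at a start; the rules pass over those that are not, and their reading is None.
At some moment in a run one of jar_a, jar_b, jar_c may be knocked a few centimetres aside while the robot is not near it.
It also fails if it takes over 210 s, if anything falls off the work surface, if the arm or the gripper's body presses on something with over 40 N, if the wrist force passes 120 N, or if a joint passes its speed limit or range.

## Working session

There is one attempt and no reset: what is moved stays moved. The work goes in short steps, Python scripts to look and compute and a tool call to move; the robot and the scene stay as the last step left them, time stands still between calls to the robot, and variables do not carry over. Pictures are saved under pics/ and viewed, at most 14 in all, crops included, and the job is handed in when it is done.

Besides the shell and the picture viewer there is one more tool, called as a command line: name --pt "numbers of a row" for each row, then --argument value for the rest. play_rows: Moves the arm, as the interface text tells. Its arguments: {"type":"object","properties":{"targets":{"type":"array"}},"required":["targets"]}

```bash
mkdir -p pics; cat > h.py <<'E'
import numpy as np,cv2
from cell import ctrl
def cam(n):
    c=ctrl.calibration(n); f=240/np.tan(np.radians(c['vfov'])/2)
    return f,c['cx'],c['cy'],np.array(c['extrinsics'])
def cloud(n,d):
    f,cx,cy,T=cam(n); v,u=np.mgrid[:480,:640]
    P=np.stack([(u-cx)/f*d,(v-cy)/f*d,d,np.ones_like(d)],-1)
    return (P@T.T)[...,:3]
def save(im,n): cv2.imwrite('pics/'+n,im[...,::-1])
E
python3 - <<'E'
from h import *
np.set_printoptions(precision=2,suppress=True)
s=ctrl.read_state();print(s)
ims=[]
for n in('side','top'):
    im,d=ctrl.get_image(n); np.save(n+'.npy',d); save(im,n+'0.png'); print(n,cam(n),(d>0).mean())
    P=cloud(n,d)
    for k in('jar_a_center','divider_a_grip','rack','peg_cup','card_box'):
        for r in ctrl.trace(n,k):
            m=r['pixels']&(d>0); Q=P[m]
            if len(Q): print(n,k,round(r['confidence'],2),np.round(r['bbox']),Q.min(0),Q.max(0),np.median(Q,0))
E
```

```text
{'clock': 0.0, 'qpos': array([-1.18,  0.63,  0.04,  1.52, -0.03,  1.  , -0.02]), 'qd': array([-0.,  0., -0.,  0.,  0., -0.,  0.]), 'tau': array([  0.  , -56.34,   1.23, -19.34,   0.01,   0.01,  -0.  ]), 'eef_pos': array([285.82, 583.13, 255.38]), 'tool_rot': array([-3.14, -0.  ,  2.69]), 'force': array([ 0.3 ,  0.41, -0.01]), 'torque': array([ 0.01, -0.04,  0.01]), 'gripper_force': 0.0, 'width': 85.87655229256426}
side (np.float64(489.504841373148), 320.61338837476893, 250.11624914272628, array([[   0.92,   -0.27,    0.29,  176.62],
       [  -0.4 ,   -0.67,    0.63, -926.58],
       [   0.02,   -0.69,   -0.72, 1059.71],
       [   0.  ,    0.  ,    0.  ,    1.  ]])) 0.99544921875
side divider_a_grip 0.74 [276. 288. 325. 322.] [ 388.98 -214.66   -2.37] [ 513.51 -153.8   108.89] [ 450.07 -194.55   28.67]
side rack 0.84 [284. 173. 416. 367.] [ 517.99 -405.77   -6.12] [689.31 364.39  38.32] [ 631.68 -209.81   28.88]
side peg_cup 0.63 [344. 188. 375. 229.] [718.32  44.91  -3.74] [858.32 230.2  124.67] [747.77  67.73  72.7 ]
side card_box 0.66 [284. 172. 415. 371.] [ 517.99 -405.77   -5.7
[... 554 characters left out ...]
666
top divider_a_grip 0.62 [365. 255. 382. 304.] [ 391.05 -214.22   -7.42] [ 518.25 -165.92  113.26] [ 447.37 -185.19   22.6 ]
top divider_a_grip 0.6 [149. 185. 454. 258.] [ 520.91 -406.85   -6.18] [688.24 366.49  42.15] [ 636.15 -124.21   30.84]
top rack 0.93 [154. 189. 457. 256.] [ 520.91 -412.75   -6.54] [688.24 372.93  42.15] [ 635.84 -123.93   30.82]
top peg_cup 0.73 [478. 275. 515. 321.] [ 341.7  -552.73   -7.36] [ 450.1  -459.68   40.8 ] [ 393.71 -498.14   29.84]
top peg_cup 0.57 [241. 142. 275. 179.] [719.37  48.77  -2.45] [828.44 133.99 127.02] [756.57  87.6   76.04]
top card_box 0.9 [482. 276. 516. 322.] [ 342.08 -555.81   -7.19] [ 453.12 -459.68   40.8 ] [ 395.44 -498.79   29.72]
```

```bash
python3 -c "
import cv2
a=cv2.imread('pics/top0.png')[130:340,120:540];cv2.imwrite('pics/t1.png',cv2.resize(a,(798,400),interpolation=2))"
```

```text
(no output)
```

View pics/t1.png

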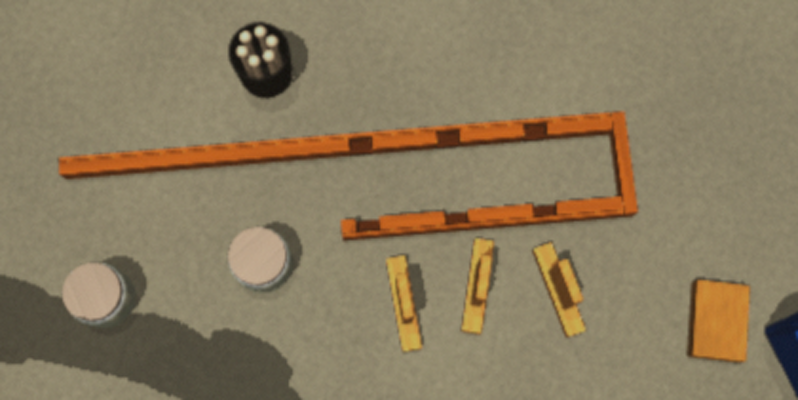

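View pics/side0.png

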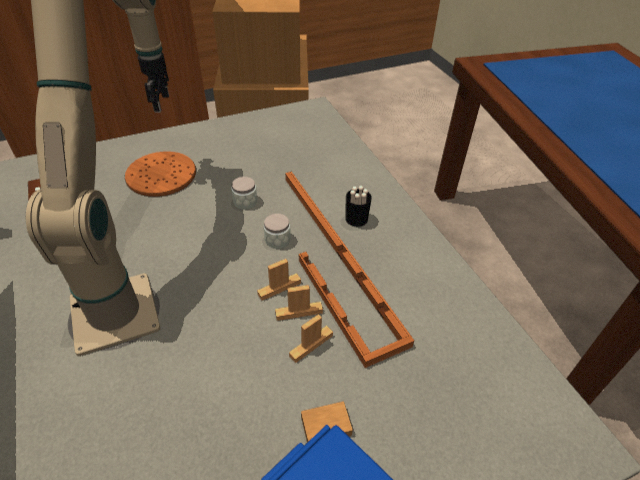

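The pictures show two jars: top crop (95,293) and (258,257). The three dividers lie near the near rail at (405,300), (478,285) and (560,288). The lane mouth is on the left at crop x≈343.

```bash
cat > m.py <<'E'
from h import *
from scipy.optimize import minimize
np.set_printoptions(precision=1,suppress=True)
def fused(P): return P
def measure(tag,P,rack=None):
    pass
def comps(P,lo,hi,box):
    x,y,z=P[...,0],P[...,1],P[...,2]
    return ((z>lo)&(z<hi)&(x>box[0])&(x<box[1])&(y>box[2])&(y<box[3]))
E
python3 - <<'E'
from m import *
for n in('side','top'):
    P=cloud(n,np.load(n+'.npy'))
    dk=P[comps(P,-15,8,(420,560,-300,-230))]; print(n,'deck z',np.median(dk[:,2]))
    # rack tops
    m=comps(P,22,40,(515,720,-430,400)); k,lab,st,_=cv2.connectedComponentsWithStats(m.astype(np.uint8))
    i=1+np.argmax(st[1:,4]); Q=P[lab==i]; print('rack n',st[i,4],'ztop',np.percentile(Q[:,2],[50,90]))
    Q=Q[Q[:,2]>np.median(Q[:,2])-6][:,:2]
    # soft template fit
    def foot(q):
        x,y=q[:,0],q[:,1]
        def box(a,b,c,d):
            dx=np.maximum(a-x,x-b);dy=np.maximum(c-y,y-d)
            return np.hypot(np.maximum(dx,0),np.maximum(dy,0))+np.minimum(np.maximum(dx,dy),0)
        f=np.minimum.reduce([box(46,70,-409,360),box(-70,-46,-409,-9),box(-70,70,-409,-385)])
        for c in(-280,-162,-44):
            f=np.maximum(f,-np.maximum(np.abs(x)-64.5,np.abs(y-c)-15.5))
        return f
    def cost(p):
        c,s=np.cos(p[2]),np.sin(p[2]); d=Q-p[:2]
        q=np.stack([d@[c,s],d@[-s,c]],1); return np.mean(np.clip(foot(q)+3,0,15)**2)
    best=min((minimize(cost,[x0,y0,t],method='Nelder-Mead',options=dict(maxiter=2000,initial_simplex=[[x0,y0,t],[x0+15,y0,t],[x0,y0+15,t],[x0,y0,t+.04]])) for x0 in(590,610) for y0 in(0,20) for t in(0.03,0.07,-.05)),key=lambda r:r.fun)
    print('rack',best.x[:2],best.x[2].round(4),best.fun)
    # jars, dividers
    for nm,lo,hi,box in(('jar',62,90,(380,600,0,480)),('div',70,125,(350,560,-350,0)),('foot',10,30,(350,530,-350,0))):
        m=comps(P,lo,hi,box); k,lab,st,_=cv2.connectedComponentsWithStats(m.astype(np.uint8))
        for i in range(1,k):
            if st[i,4]<25: continue
            Q2=P[lab==i]; 
            if nm=='jar': t=Q2[Q2[:,2]>np.percentile(Q2[:,2],50)-5]; c=cv2.minEnclosingCircle(t[:,:2].astype(np.float32)); print(nm,c,t[:,:2].mean(0),np.median(t[:,2]))
            else: r=cv2.minAreaRect(Q2[:,:2].astype(np.float32)); print(nm,np.array(r[0]),np.array(r[1]),r[2],np.percentile(Q2[:,2],[10,50,95]))
E
```

```text
side deck z -0.8230372556029124
rack n 2999 ztop [30.7 33.7]
rack [588.5   0.6] 0.0482 1.8366038532229623
jar ((457.5255432128906, 304.5972595214844), 40.53166961669922) [455.3 301.2] 74.96264943573397
jar ((491.22967529296875, 94.27706909179688), 39.131324768066406) [492.9  93. ] 75.14914001407226
div [432.  -91.4] [55.6 17.1] 7.053532600402832 [ 74.   95.3 106.5]
div [ 451.6 -190.5] [17.4 55.3] 82.3814926147461 [ 75.5  94.6 106.7]
div [ 442.7 -296.2] [57.5 16.5] 17.219478607177734 [ 75.5  98.1 107.2]
foot [ 527.  -113.3] [  9.1 201.9] 3.556976795196533 [11.8 20.6 29.5]
foot [432.2 -90.9] [125.1  31.1] 7.4024786949157715 [13.2 18.6 26. ]
foot [ 451.7 -189.4] [ 31.5 124.1] 78.25288391113281 [14.1 18.4 26.2]
foot [ 442.2 -297.2] [123.9  28.9] 18.477001190185547 [13.6 18.9 25.8]
top deck z 0.4355835250559039
rack n 4294 ztop [32.1 36.1]
rack [590.3   1.8] 0.0494 1.4150232030232508
jar ((495.1673889160156, 95.06766510009766), 37.394500732421875) [494.3  95.2] 76.41625363683295
jar ((457.0589294433594, 303.9781799316406), 37.40327835083008) [456.5 303.7] 76.45358002419437
div [ 453.4 -188.6] [14.4 56.4] 79.45611572265625 [ 88.4 105.3 109.8]
div [ 444.5 -296.1] [55.7 16. ] 17.6511173248291 [ 80.8 104.5 110.3]
div [433.7 -90.1] [56.1 14. ] 7.8787994384765625 [ 99.5 106.1 110.3]
foot [ 528.3 -129.5] [  3.5 106.5] 2.0744097232818604 [11.5 21.1 29.4]
foot [523.7 -42. ] [ 3.  58.3] 2.1281018257141113 [13.2 19.4 29.2]
foot [ 453.4 -188.4] [ 26.1 124.1] 79.19644927978516 [15.8 20.1 25.6]
foot [ 444.6 -295.5] [123.9  27. ] 17.997020721435547 [16.  20.5 25.4]
foot [434.3 -89.9] [124.6  28.1] 8.87796401977539 [15.7 20.4 26.1]
```

```bash
cat > go.py <<'E'
# usage: go.py  [w|r] x y z yawdeg(world or rack)  -> tool-frame shift (cm) and spin (deg); several targets allowed
import sys; from h import *
from scipy.spatial.transform import Rotation as Ro
O=np.array([589.5,1.2]); TH=0.0488
def r2w(p): c,s=np.cos(TH),np.sin(TH); return O+np.array([c*p[0]-s*p[1],s*p[0]+c*p[1]])
def w2r(p): c,s=np.cos(TH),np.sin(TH); d=np.array(p[:2])-O; return np.array([c*d[0]+s*d[1],-s*d[0]+c*d[1]])
if __name__=='__main__':
    s=ctrl.read_state(); R=Ro.from_euler('xyz',s['tool_rot']).as_matrix(); p=np.array(s['eef_pos'])
    yaw=np.degrees(np.arctan2(R[1,0],R[0,0])); np.set_printoptions(precision=2,suppress=True)
    print('t',round(s['clock'],1),'tcp',p,'yaw',round(yaw,1),'rack',w2r(p),'q',s['qpos'],'w',round(s['width'],1),'ov',ctrl.finger_overhang)
    a=sys.argv[1:]
    while a:
        f,x,y,z,w=a[0],*map(float,a[1:5]); a=a[5:]
        xy=r2w((x,y)) if f=='r' else np.array([x,y])
        if f=='r': w+=np.degrees(TH)
        d=R.T@(np.append(xy,z)-p)/10; print(f,x,y,z,w,'->',d,'spin',(yaw-w+180)%360-180)
E
python3 go.py r -154 98 200 180 r -154 98 38 180
```

```text
t 0.6 tcp [286.1  583.67 256.33] yaw 153.9 rack [-274.62  596.58] q [-1.18  0.63  0.04  1.52 -0.03  1.   -0.02] w 85.4 ov 25.0
r -154.0 98.0 200.0 182.79603404023842 -> [-34.67 -37.81   5.63] spin -28.91457993503741
r -154.0 98.0 38.0 182.79603404023842 -> [-34.67 -37.81  21.83] spin -28.91457993503741
```

play_rows --pt "0.2 -3.5 -3.8 0.6 -3" --pt "0.5 -7 -7.6 1.2 -6" --pt "0.5 -10.5 -11.4 1.8 -9" --pt "0.5 -14 -15.2 2.4 -12" --pt "0.5 -17.5 -19 3 -15" --pt "0.5 -21 -22.8 3.6 -18" --pt "0.5 -24.5 -26.6 4.2 -21" --pt "0.5 -28 -30.4 4.8 -24" --pt "0.5 -31.5 -34.2 5.4 -27" --pt "0.5 -34.7 -37.8 5.6 -28.9"

```text
clock: 1.6
eef_pos: [427.3, 105.3, 201.3]
tool_rot: [3.141, 0.001, -3.091]
force: [1.4, 0.1, -0.4]
width: 42.8
gripper_force: 0.0
```

```bash
cat > jars.py <<'E'
from m import *; from go import w2r
for n in('top','side'):
    im,d=ctrl.get_image(n); P=cloud(n,d)
    m=comps(P,66,88,(380,680,-420,480)); k,lab,st,_=cv2.connectedComponentsWithStats(m.astype(np.uint8))
    for i in range(1,k):
        if st[i,4]<60: continue
        Q=P[lab==i]; c=cv2.minEnclosingCircle(Q[:,:2].astype(np.float32)); b=cv2.minAreaRect(Q[:,:2].astype(np.float32))
        print(n,'n',st[i,4],'circ',np.array(c[0]),round(c[1],1),'rack',w2r(c[0]),'z',np.percentile(Q[:,2],[5,50,95]))
E
python3 jars.py; python3 go.py r -154 98 60 180 r -154 98 38 180
```

```text
top n 475 circ [497.8  91.2] 35.5 rack [-87.2  94.4] z [71.1 76.4 81.1]
top n 760 circ [456.7 303. ] 38.6 rack [-117.9  308. ] z [71.2 76.5 81. ]
side n 161 circ [449.1 307.2] 40.5 rack [-125.3  312.5] z [68.2 75.3 78.8]
side n 380 circ [494.7  94.5] 39.6 rack [-90.2  97.8] z [69.1 74.8 78.5]
side n 109 circ [430.9 -92.9] 26.9 rack [-163.   -86.3] z [67.5 77.  87.4]
side n 120 circ [ 451.6 -192.1] 27.5 rack [-147.2 -186.3] z [67.  77.3 87.2]
side n 110 circ [ 443.4 -298.1] 28.4 rack [-160.5 -291.8] z [67.2 76.9 86.8]
t 1.7 tcp [428.36  98.88 201.08] yaw -178.0 rack [-156.18  105.43] q [-0.22  0.42 -0.1   2.14  0.08  0.58  1.23] w 42.7 ov 25.0
r -154.0 98.0 60.0 182.79603404023842 -> [-0.23 -0.69 14.11] spin -0.7724745901100505
r -154.0 98.0 38.0 182.79603404023842 -> [-0.23 -0.68 16.31] spin -0.7724745901100505
```

play_rows --pt "0.5 0 0 0 0" --pt "0.5 0 0 3 0" --pt "0.5 0 0 6 0" --pt "0.5 0 0 9 0" --pt "0.5 0 0 12 0" --pt "0.5 0 0 14 0" --pt "0.5 0 0 16 0" --pt "0.5 0 0 16.2 0" --pt "0.5 0 0 16.2 0"

```text
clock: 2.6
eef_pos: [426.4, 109.6, 38.3]
tool_rot: [3.14, -0.001, -3.089]
force: [0.0, 0.5, -0.7]
width: 42.8
gripper_force: 0.0
```

```bash
python3 go.py r -43 97 38 180
```

```text
t 2.6 tcp [426.37 109.64  38.33] yaw -177.0 rack [-157.65  116.27] q [-0.14  0.77 -0.26  2.23  0.86  0.24  0.45] w 42.8 ov 25.0
r -43.0 97.0 38.0 182.79603404023842 -> [-11.46  -1.97   0.02] spin 0.2069567027424455
```

play_rows --pt "0.5 -0.3 0 0 0" --pt "0.5 -0.6 0 0 0" --pt "0.5 -0.9 0 0 0" --pt "0.5 -0.9 0 0 0" --pt "0.5 -0.9 0 0 0"

```text
clock: 3.1
eef_pos: [436.1, 107.7, 39.6]
tool_rot: [-3.142, 0.001, -3.093]
force: [-0.4, -0.6, -0.3]
width: 42.8
gripper_force: 0.0
```

```bash
python3 go.py r -43 97 38 180
```

```text
t 3.1 tcp [436.12 107.71  39.6 ] yaw -177.2 rack [-148.01  113.86] q [-0.11  0.77 -0.28  2.21  0.85  0.26  0.47] w 42.8 ov 25.0
r -43.0 97.0 38.0 182.79603404023842 -> [-10.5   -1.68   0.17] spin -0.012919745827502993
```

play_rows --pt "0.5 -0.1 -0.6 0.1 0" --pt "0.5 -0.1 -1.2 0.1 0" --pt "0.5 -0.1 -1.7 0.1 0" --pt "0.5 -0.1 -1.7 0.1 0" --pt "0.5 -0.1 -1.7 0.1 0"

```text
clock: 3.6
eef_pos: [437.7, 90.4, 38.3]
tool_rot: [3.141, -0.0, -3.094]
force: [-0.0, -0.3, 0.2]
width: 43.0
gripper_force: 0.0
```

```bash
python3 go.py r -43 97 38 180
```

```text
t 3.6 tcp [437.66  90.37  38.3 ] yaw -177.3 rack [-147.31   96.47] q [-0.07  0.78 -0.29  2.22  0.87  0.26  0.49] w 43.0 ov 25.0
r -43.0 97.0 38.0 182.79603404023842 -> [-10.43   0.06   0.03] spin -0.05504058899589381
```

play_rows --pt "0.5 -1 0 0 0" --pt "0.5 -2.2 0 0 0" --pt "0.5 -3.4 0 0 0" --pt "0.5 -4.6 0 0 0" --pt "0.5 -5.8 0 0 0" --pt "0.5 -7 0 0 0" --pt "0.5 -8.2 0 0 0" --pt "0.5 -9.3 0 0 0" --pt "0.5 -10.2 0 0 0" --pt "0.5 -10.4 0 0 0"

```text
clock: 4.6
eef_pos: [537.8, 95.7, 38.6]
tool_rot: [-3.14, -0.007, -3.092]
force: [-15.2, -0.6, 16.3]
width: 42.5
gripper_force: 1.8
```

```bash
python3 jars.py; python3 go.py r -75 96 38 180 r 0 155 120 90 r 0 155 38 90
```

```text
top n 757 circ [456.4 304.7] 38.0 rack [-118.1  309.6] z [71.1 76.3 80.7]
side n 306 circ [456.9 304.1] 40.2 rack [-117.6  309. ] z [69.2 74.5 78. ]
side n 250 circ [584.8  96.9] 39.3 rack [ 0.  95.9] z [69.6 75.1 78.1]
side n 67 circ [541.5  65.4] 30.9 rack [-44.8  66.4] z [67.4 79.2 86.8]
side n 106 circ [431.3 -94.2] 27.3 rack [-162.6  -87.6] z [66.7 77.1 86.8]
side n 123 circ [ 450.9 -194.1] 27.6 rack [-147.9 -188.3] z [66.8 77.4 87.1]
side n 108 circ [ 443.1 -298.1] 28.6 rack [-160.8 -291.8] z [67.  77.8 86.4]
t 4.7 tcp [537.73  95.67  38.6 ] yaw -177.2 rack [-47.1   96.88] q [ 0.07  0.86 -0.47  1.94  0.75  0.53  0.7 ] w 42.7 ov 25.0
r -75.0 96.0 38.0 182.79603404023842 -> [ 2.79 -0.09  0.08] spin 0.05112306828357305
r 0.0 155.0 120.0 92.79603404023842 -> [-4.66  5.79 -8.18] spin 90.05112306828357
r 0.0 155.0 38.0 92.79603404023842 -> [-4.72  5.81  0.02] spin 90.05112306828357
```

play_rows --pt "0.5 1.2 0 0 0" --pt "0.5 2.8 0 0 0" --pt "0.5 2.8 0 -4 0" --pt "0.5 2.8 0 -9 0" --pt "0.5 1 2 -9 8" --pt "0.5 -1 4 -9 16" --pt "0.5 -3 6 -9 24" --pt "0.5 -4.7 6.2 -9 32" --pt "0.5 -4.7 6.2 -9 40" --pt "0.5 -4.7 6.2 -9 48"

```text
clock: 5.7
eef_pos: [585.5, 160.5, 128.0]
tool_rot: [3.142, -0.0, 2.347]
force: [-0.7, -0.2, -0.9]
width: 42.6
gripper_force: 0.0
```

```bash
python3 go.py r 2 160 120 90 r 2 160 38 90
```

```text
t 5.7 tcp [585.54 160.47 127.99] yaw 134.5 rack [  3.82 159.27] q [-0.09  0.75 -0.37  1.75  0.38  0.72  0.12] w 42.6 ov 25.0
r 2.0 160.0 120.0 92.79603404023842 -> [ 0.18 -0.09  0.8 ] spin 41.691850050606945
r 2.0 160.0 38.0 92.79603404023842 -> [ 0.17 -0.09  9.  ] spin 41.691850050606945
```

play_rows --pt "0.5 0 0 0 8" --pt "0.5 0 0 0 16" --pt "0.5 0 0 0 24" --pt "0.5 0 0 0 32" --pt "0.5 0 0 2 40" --pt "0.5 0 0 4 41.5" --pt "0.5 0 0 6 41.5" --pt "0.5 0 0 8 41.5" --pt "0.5 0 0 8.9 41.5" --pt "0.5 0 0 8.9 41.5"

```text
clock: 6.7
eef_pos: [584.3, 159.9, 38.0]
tool_rot: [-3.139, 0.0, 1.629]
force: [-0.5, 1.1, -0.3]
width: 42.6
gripper_force: 0.0
```

```bash
python3 go.py r 2 140 38 90 r 2 30 38 90  r 2 -301 38 90
```

```text
t 6.7 tcp [584.34 159.86  37.99] yaw 93.3 rack [  2.59 158.72] q [-0.23  0.87 -0.14  1.78  0.21  0.51 -0.45] w 42.6 ov 25.0
r 2.0 140.0 38.0 92.79603404023842 -> [-1.87 -0.08  0.  ] spin 0.5107069455793862
r 2.0 30.0 38.0 92.79603404023842 -> [-12.87  -0.17   0.01] spin 0.5107069455793862
r 2.0 -301.0 38.0 92.79603404023842 -> [-45.97  -0.47   0.02] spin 0.5107069455793862
```

play_rows --pt "0.5 -1 0 0 0.5" --pt "0.5 -2 0 0 0.5" --pt "0.5 -3 0 0 0.5" --pt "0.5 -4.2 -0.1 0 0.5" --pt "0.5 -5.4 -0.1 0 0.5" --pt "0.5 -6.6 -0.1 0 0.5" --pt "0.5 -7.8 -0.1 0 0.5" --pt "0.5 -9 -0.1 0 0.5" --pt "0.5 -10.2 -0.1 0 0.5" --pt "0.5 -11.4 -0.1 0 0.5"

```text
clock: 7.7
eef_pos: [591.8, 46.1, 39.9]
tool_rot: [3.14, -0.002, 1.62]
force: [0.5, 5.4, 4.0]
width: 43.0
gripper_force: 2.8
```

```bash
python3 jars.py |grep -v -- '-1[46]' ; python3 go.py r 2 -301 38 90
```

```text
top n 757 circ [456.6 304. ] 37.5 rack [-118.   308.9] z [71.2 75.9 80.6]
side n 310 circ [456.2 305. ] 42.2 rack [-118.3  309.9] z [68.  74.6 78.1]
side n 572 circ [594.1  20.2] 62.9 rack [ 5.5 18.7] z [68.1 74.8 84.9]
t 7.8 tcp [591.77  42.94  39.68] yaw 92.6 rack [ 4.3  41.57] q [-0.02  0.85 -0.15  1.82  0.25  0.49 -0.31] w 42.7 ov 25.0
r 2.0 -301.0 38.0 92.79603404023842 -> [-34.26  -0.13   0.22] spin -0.17169526037133664
```

play_rows --pt "0.5 -1.2 -0.1 0 0" --pt "0.5 -2.4 -0.2 0.1 0" --pt "0.5 -3.6 -0.2 0.1 0" --pt "0.5 -4.8 -0.2 0.1 0" --pt "0.5 -6 -0.2 0.1 0" --pt "0.5 -7.2 -0.2 0.1 0" --pt "0.5 -8.4 -0.2 0.1 0" --pt "0.5 -9.6 -0.2 0.1 0" --pt "0.5 -10.8 -0.2 0.1 0" --pt "0.5 -12 -0.2 0.1 0"

```text
clock: 8.8
eef_pos: [595.8, -71.1, 39.3]
tool_rot: [3.139, -0.004, 1.622]
force: [-0.8, 9.0, 8.0]
width: 42.5
gripper_force: 4.6
```

play_rows --pt "0.5 -1.2 0 0 0" --pt "0.5 -2.4 0 0 0" --pt "0.5 -3.6 0 0 0" --pt "0.5 -4.8 0 0 0" --pt "0.5 -6 0 0 0" --pt "0.5 -7.2 0 0 0" --pt "0.5 -8.4 0 0 0" --pt "0.5 -9.6 0 0 0" --pt "0.5 -10.8 0 0 0" --pt "0.5 -12 0 0 0"

```text
clock: 9.8
eef_pos: [601.5, -190.5, 39.3]
tool_rot: [3.14, -0.004, 1.622]
force: [-0.3, 9.9, 9.6]
width: 42.9
gripper_force: 4.8
```

```bash
python3 jars.py |grep -v -- '-1[46]' ; python3 go.py r 2 -298 38 90
```

```text
top n 755 circ [457.6 303.5] 37.7 rack [-117.   308.4] z [71.2 76.1 80.9]
side n 311 circ [456.5 305.1] 40.2 rack [-118.  310.] z [68.1 74.7 78.7]
side n 731 circ [ 602.8 -216.3] 62.1 rack [   2.7 -217.9] z [67.7 74.9 84.1]
t 9.9 tcp [ 601.42 -194.25   39.14] yaw 92.8 rack [   2.37 -195.8 ] q [ 0.4   0.89 -0.22  1.71  0.32  0.58  0.04] w 42.8 ov 25.0
r 2.0 -298.0 38.0 92.79603404023842 -> [-10.22  -0.03   0.11] spin -0.030473025152076616
```

play_rows --pt "0.5 -1.2 0 0 0" --pt "0.5 -2.4 0 0 0" --pt "0.5 -3.6 0 0 0" --pt "0.5 -4.8 0 0 0" --pt "0.5 -6 0 0 0" --pt "0.5 -7.2 0 0 0" --pt "0.5 -8.2 0 0 0" --pt "0.5 -9 0 0 0" --pt "0.5 -9.6 0 0 0" --pt "0.5 -9.8 0 0 0"

```text
clock: 10.9
eef_pos: [605.8, -289.4, 39.0]
tool_rot: [3.141, -0.003, 1.62]
force: [-0.8, 9.0, 9.2]
width: 43.2
gripper_force: 2.9
```

```bash
python3 - <<'E'
from h import *
im,d=ctrl.get_image('top'); save(cv2.resize(im[150:340,330:560],(690,570)),'b1.png')
E
python3 jars.py |grep -v -- '-1[46]' ; python3 go.py r 2 -298 38 90
```

```text
top n 751 circ [456.9 304.3] 38.0 rack [-117.6  309.2] z [71.2 76.1 80.2]
side n 307 circ [455. 302.] 41.0 rack [-119.6  307. ] z [68.8 74.8 78.7]
side n 814 circ [ 605.8 -308.6] 63.5 rack [   1.1 -310.2] z [68.  75.  83.8]
t 11.1 tcp [ 605.79 -289.51   39.02] yaw 92.9 rack [   2.09 -291.16] q [ 0.55  0.94 -0.26  1.58  0.33  0.67  0.18] w 42.8 ov 25.0
r 2.0 -298.0 38.0 92.79603404023842 -> [-0.68 -0.01  0.1 ] spin 0.06706318491853835
```

View pics/b1.png

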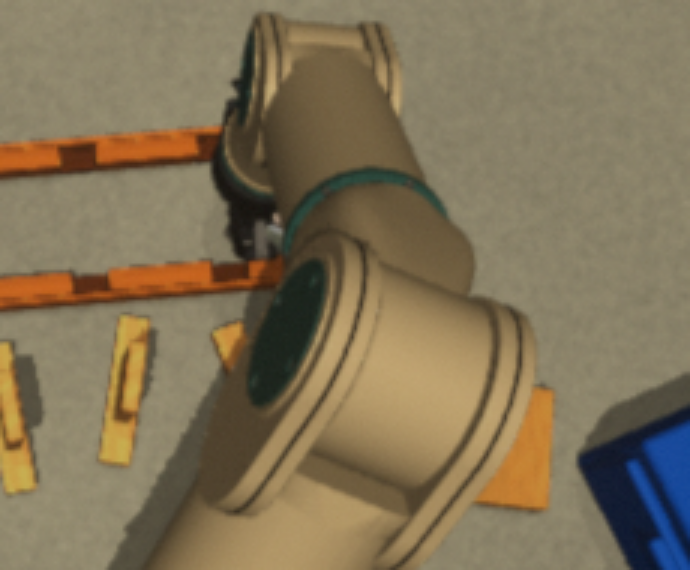

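The arm hides the jar in bay 1; only the fingers show, at crop (250,240). I'll push the last few millimetres gently, then back off and lift.

play_rows --pt "0.5 -0.3 0 0 0" --pt "0.5 -0.6 0 0 0" --pt "0.5 -0.8 0 0 0" --pt "0.5 -0.8 0 0 0"

```text
clock: 11.45
eef_pos: [606.2, -296.9, 39.0]
tool_rot: [3.141, -0.003, 1.621]
force: [-0.5, 7.2, 7.8]
width: 42.6
gripper_force: 2.6
```

play_rows --pt "0.5 1.5 0 0 0" --pt "0.5 3 0 0 0" --pt "0.5 3 0 -5 0" --pt "0.5 3 0 -10 0" --pt "0.5 3 0 -14 0" --pt "0.1 3 0 -14 0" --pt "0.1 3 0 -14 0"

```text
clock: 12.15
eef_pos: [604.0, -269.6, 178.9]
tool_rot: [3.141, 0.001, 1.62]
force: [-0.2, 0.7, -1.0]
width: 70.3
gripper_force: 0.0
```

```bash
python3 jars.py |grep -v -- '-1[46]' ; python3 go.py w 444 -296 180 17.7 w 444 -296 90 17.7
```

```text
top n 755 circ [457.3 304.2] 37.9 rack [-117.3  309.1] z [71.6 76.4 80.7]
side n 310 circ [458.5 304.3] 41.0 rack [-116.   309.1] z [68.9 74.5 78.7]
side n 627 circ [ 608.7 -342.6] 38.3 rack [   2.4 -344.4] z [70.3 74.8 78.1]
t 12.2 tcp [ 602.88 -269.31  176.63] yaw 92.8 rack [   0.17 -270.84] q [ 0.55  0.75 -0.31  1.55  0.27  0.89  0.2 ] w 76.8 ov 25.0
w 444.0 -296.0 180.0 17.7 -> [ -1.89 -16.    -0.28] spin 75.09680702349942
w 444.0 -296.0 90.0 17.7 -> [ -1.9  -15.97   8.72] spin 75.09680702349942
```

play_rows --pt "0 -0.3 -2.5 0 8" --pt "0 -0.6 -5 0 16" --pt "0 -0.9 -7.5 0 24" --pt "0 -1.2 -10 0 32" --pt "0 -1.5 -13 0 40" --pt "0 -1.9 -16 0 48" --pt "0 -1.9 -16 0 56" --pt "0 -1.9 -16 0 64" --pt "0 -1.9 -16 0 72" --pt "0 -1.9 -16 0 75"

```text
clock: 13.25
eef_pos: [444.2, -295.8, 176.5]
tool_rot: [-3.139, 0.003, 0.306]
force: [-0.0, 0.3, 0.3]
width: 85.4
gripper_force: 0.0
```

```bash
cat > div.py <<'E'
from m import *
import sys
x0,y0=map(float,sys.argv[1:3])
for n in('side','top'):
    im,d=ctrl.get_image(n); P=cloud(n,d)
    for nm,lo,hi in(('handle',60,115),('foot',10,27)):
        m=comps(P,lo,hi,(x0-70,x0+70,y0-45,y0+45)); k,lab,st,_=cv2.connectedComponentsWithStats(m.astype(np.uint8))
        for i in range(1,k):
            if st[i,4]>40:
                r=cv2.minAreaRect(P[lab==i][:,:2].astype(np.float32)); a=r[2] if r[1][0]>r[1][1] else r[2]-90
                print(n,nm,np.array(r[0]),np.sort(r[1]),'yaw',round(a,1),'ztop',np.percentile(P[lab==i][:,2],95).round(1))
E
python3 div.py 444 -296;python3 go.py w 444 -296 97 17.7
```

```text
side handle [ 443.  -296.6] [17.  57.9] yaw 16.1 ztop 106.9
side foot [ 442.9 -296.3] [ 28.4 124.2] yaw 17.5 ztop 22.8
top foot [ 488.6 -282. ] [27.7 32.6] yaw 19.8 ztop 25.2
t 13.3 tcp [ 444.34 -295.8   176.67] yaw 17.8 rack [-159.48 -289.57] q [ 0.5   0.57  0.05  1.92 -0.04  0.65 -0.68] w 85.3 ov 25.0
w 444.0 -296.0 97.0 17.7 -> [-0.01  0.03  7.97] spin 0.0875694988999669
```

play_rows --pt "0 0 0 3 0" --pt "0 0 0 6 0" --pt "0 0 0 8 0" --pt "0 0 0 8 0" --pt "1 0 0 8 0" --pt "1 0 0 8 0" --pt "1 0 0 8 0" --pt "1 0 0 8 0" --pt "1 0 0 8 0" --pt "1 0 0 8 0"

```text
clock: 14.35
eef_pos: [445.7, -296.6, 98.9]
tool_rot: [3.141, -0.001, 0.311]
force: [-0.8, 0.2, 4.9]
width: 13.1
gripper_force: 61.2
```

play_rows --pt "1 0 0 0 0" --pt "1 0 0 -2 0" --pt "1 0 0 -5 0" --pt "1 0 0 -8 0" --pt "1 0 0 -10 0" --pt "1 0 0 -10 0"

```text
clock: 14.95
eef_pos: [446.9, -297.4, 200.6]
tool_rot: [3.138, -0.004, 0.31]
force: [0.4, -1.0, -2.0]
width: 13.2
gripper_force: 60.6
```

```bash
python3 go.py r 0 -280 197 0 r 0 -280 117 0 r 0 -280 109 0
```

```text
t 14.9 tcp [ 446.88 -297.37  200.65] yaw 17.8 rack [-157.02 -291.26] q [ 0.5   0.54  0.05  1.9  -0.04  0.7  -0.68] w 13.2 ov 25.0
r 0.0 -280.0 197.0 2.7960340402384176 -> [15.46  2.97  0.43] spin 14.983249015364379
r 0.0 -280.0 117.0 2.7960340402384176 -> [15.43  2.94  8.43] spin 14.983249015364379
r 0.0 -280.0 109.0 2.7960340402384176 -> [15.43  2.93  9.23] spin 14.983249015364379
```

play_rows --pt "1 2 0.4 0 2" --pt "1 5 1 0 5" --pt "1 8 1.6 0 8" --pt "1 11 2.2 0 11" --pt "1 14 2.7 0 14" --pt "1 15.4 2.95 0 15" --pt "1 15.4 2.95 2 15" --pt "1 15.4 2.95 4 15" --pt "1 15.4 2.95 4 15" --pt "1 15.4 2.95 4 15"

```text
clock: 15.95
eef_pos: [600.3, -277.3, 156.9]
tool_rot: [-3.141, 0.003, 0.048]
force: [0.0, -0.5, -0.9]
width: 13.2
gripper_force: 60.3
```

```bash
cat > held.py <<'E'
from h import *; import sys
from go import w2r,TH
np.set_printoptions(precision=1,suppress=True)
s=ctrl.read_state(); t=s['eef_pos']; print('tcp',t,'rack',w2r(t))
zf=t[2]-96   # underside
for n in('side','top'):
    im,d=ctrl.get_image(n); P=cloud(n,d); save(im,sys.argv[1]+n+'.png')
    x,y,z=(P-t)[...,0],(P-t)[...,1],P[...,2]
    m=(abs(x)<75)&(abs(y)<25)&(z>zf-3)&(z<zf+24)
    k,lab,st,_=cv2.connectedComponentsWithStats(m.astype(np.uint8))
    for i in range(1,k):
        if st[i,4]>40:
            Q=P[lab==i]; r=cv2.minAreaRect(Q[:,:2].astype(np.float32)); a=r[2] if r[1][0]>r[1][1] else r[2]-90
            print(n,st[i,4],'world',np.array(r[0]),np.sort(r[1]),'rack',w2r(r[0]),'yaw-rack',round(a-np.degrees(TH),1),'z',np.percentile(Q[:,2],[2,50,98]))
E
python3 held.py d1; python3 -c "
import cv2
a=cv2.imread('pics/d1side.png')[230:400,270:440];cv2.imwrite('pics/d1c.png',cv2.resize(a,(600,600),interpolation=2))"
```

```text
tcp [ 600.3 -277.3  156.9] rack [  -2.8 -278.7]
side 476 world [ 597.3 -277.8] [ 28.9 124.4] rack [  -5.8 -279. ] yaw-rack 0.1 z [59.7 76.  82.5]
```

View pics/d1c.png

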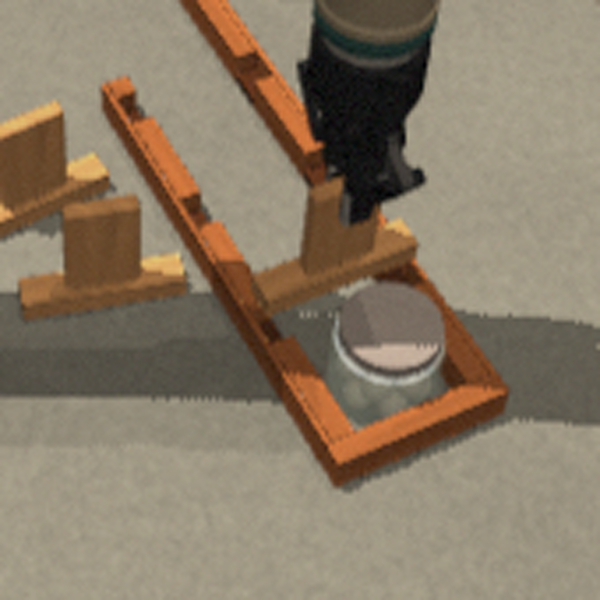

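play_rows --pt "1 0.2 0.1 0 0" --pt "1 0.45 0.15 0 0" --pt "1 0.45 0.15 0.8 0" --pt "1 0.45 0.15 1.6 0" --pt "1 0.45 0.15 2 0" --pt "1 0.45 0.15 2 0"

```text
clock: 16.65
eef_pos: [604.9, -278.4, 137.0]
tool_rot: [-3.14, 0.002, 0.049]
force: [0.3, -0.8, -1.4]
width: 13.0
gripper_force: 60.5
```

```bash
python3 held.py d2; python3 -c "
import cv2
a=cv2.imread('pics/d2side.png')[230:400,270:440];cv2.imwrite('pics/d2c.png',cv2.resize(a,(600,600),interpolation=2))"
```

```text
tcp [ 604.9 -278.4  137. ] rack [   1.7 -280. ]
side 433 world [ 602.2 -278.7] [ 29.9 125.2] rack [  -1.  -280.2] yaw-rack -0.4 z [40.2 56.2 63.3]
```

View pics/d2c.png

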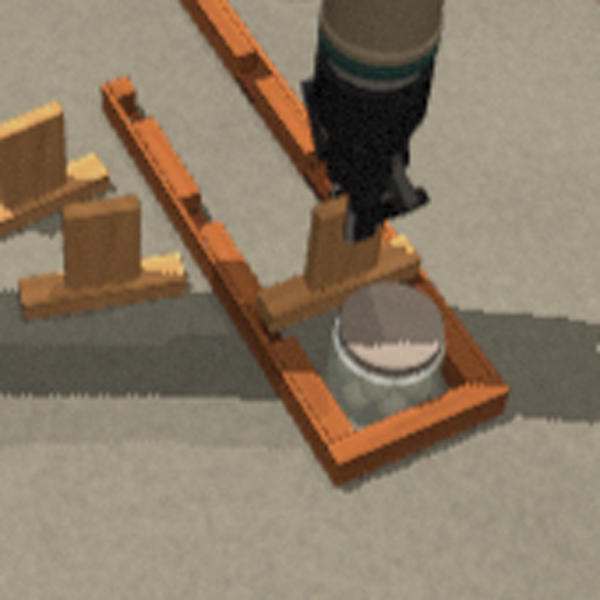

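The divider hangs level over pocket 1, its near end just above the notch at crop (270,310). I'll lower it and watch the force.

play_rows --pt "1 0 0 0.5 0" --pt "1 0 0 1 0" --pt "1 0 0 1.4 0" --pt "1 0 0 1.8 0" --pt "1 0 0 2.1 0" --pt "1 0 0 2.4 0" --pt "1 0 0 2.6 0" --pt "1 0 0 2.6 0"

```text
clock: 17.55
eef_pos: [605.5, -278.7, 111.9]
tool_rot: [-3.141, 0.001, 0.049]
force: [-0.4, 1.1, -1.2]
width: 13.1
gripper_force: 60.5
```

```bash
python3 held.py d3
```

```text
tcp [ 605.5 -278.7  111.9] rack [   2.3 -280.4]
side 134 world [ 654.8 -279.3] [37.4 50.3] rack [  51.5 -283.4] yaw-rack -89.2 z [24.3 31.4 35.9]
side 342 world [ 569.6 -278.5] [50.  76.9] rack [ -33.6 -278.4] yaw-rack -1.9 z [15.3 30.9 38.4]
```

play_rows --pt "1 0 0 0.1 0" --pt "1 0 0 0.2 0" --pt "1 0 0 0.3 0" --pt "1 0 0 0.3 0"

```text
clock: 18.05
eef_pos: [605.9, -278.9, 110.9]
tool_rot: [3.141, -0.001, 0.048]
force: [-3.1, 1.4, 7.3]
width: 13.0
gripper_force: 61.8
```

Contact at TCP z = 110.9, so it is seated. I'll release, go up, and move on to the second jar.

play_rows --pt "0.6 0 0 -0.1 0" --pt "0.5 0 0 -0.1 0" --pt "0.5 0 0 -0.1 0" --pt "0.5 0 0 -2 0" --pt "0.5 0 0 -5 0" --pt "0.5 0 0 -9 0" --pt "0.5 0 0 -9 0" --pt "0.5 0 0 -9 0"

```text
clock: 18.85
eef_pos: [606.2, -279.0, 200.2]
tool_rot: [3.141, -0.002, 0.049]
force: [-0.9, -0.1, -0.0]
width: 43.1
gripper_force: 0.0
```

```bash
python3 div.py 603 -278; python3 jars.py |grep -v -- ' -[123]..' ; python3 go.py r -100 250 200 90 r -118 375 200 180 r 0 250 200 90
```

```text
side handle [ 602.8 -280.4] [16.7 58.3] yaw 2.7 ztop 113.8
side handle [ 608.2 -313.4] [18.8 58.6] yaw 0.4 ztop 77.9
top n 754 circ [456.7 304.8] 38.2 rack [-117.8  309.7] z [71.3 76.2 80.9]
side n 304 circ [457.2 303.3] 42.0 rack [-117.4  308.2] z [68.5 74.6 78.6]
side n 113 circ [432.1 -91.2] 27.6 rack [-161.7  -84.6] z [66.8 77.6 87.1]
t 19.1 tcp [ 604.85 -278.35  197.69] yaw 2.8 rack [   1.69 -279.96] q [ 0.31  0.72  0.14  1.53 -0.12  0.91 -1.04] w 42.2 ov 25.0
r -100.0 250.0 200.0 92.79603404023842 -> [-10.18 -52.99  -0.13] spin -90.01039569049327
r -118.0 375.0 200.0 182.79603404023842 -> [-11.98 -65.49  -0.11] spin 179.98960430950672
r 0.0 250.0 200.0 92.79603404023842 -> [ -0.18 -53.    -0.16] spin -90.01039569049327
```

play_rows --pt "0.5 -1 -4 0 0" --pt "0.5 -3 -8 0 0" --pt "0.5 -5 -12 0 0" --pt "0.5 -7 -16 0 0" --pt "0.5 -9 -20 0 0" --pt "0.5 -11 -24 0 0" --pt "0.5 -13 -28 0 0" --pt "0.5 -15 -32 0 0" --pt "0.5 -16.5 -36 0 0" --pt "0.5 -18 -40 0 0"

```text
clock: 20.05
eef_pos: [405.1, 113.2, 198.8]
tool_rot: [3.141, 0.001, 0.048]
force: [1.0, 0.4, -0.6]
width: 42.6
gripper_force: 0.0
```

play_rows --pt "0.5 0 -4 0 0" --pt "0.5 0 -8 0 0" --pt "0.5 0 -12 0 0" --pt "0.5 0 -16 0 0" --pt "0.5 0 -18.8 0 0" --pt "0.5 0 -18.8 0 0" --pt "0.5 0 -18.8 0 0"

```text
clock: 20.75
eef_pos: [396.7, 299.6, 198.4]
tool_rot: [3.14, 0.001, 0.05]
force: [-0.1, -0.5, -1.0]
width: 42.5
gripper_force: 0.0
```

```bash
python3 jars.py |grep -v -- ' -[123]..' ; python3 go.py r -180 309 38 0
```

```text
top n 644 circ [456.5 303.9] 37.4 rack [-118.1  308.8] z [71.8 76.4 81.1]
side n 313 circ [456.  303.1] 39.1 rack [-118.6  308.1] z [68.  74.4 78.6]
side n 106 circ [431.  -91.8] 26.9 rack [-162.8  -85.1] z [67.6 77.7 86.9]
t 20.9 tcp [397.23 298.1  198.8 ] yaw 2.7 rack [-177.56  305.93] q [-0.83  0.5   0.19  2.   -0.15  0.65 -2.07] w 42.8 ov 25.0
r -180.0 309.0 38.0 2.7960340402384176 -> [-0.23 -0.33 16.08] spin -0.10804651992347658
```

play_rows --pt "0.5 0 -0.2 3 0" --pt "0.5 0 -0.2 6 0" --pt "0.5 0 -0.2 9 0" --pt "0.5 0 -0.2 12 0" --pt "0.5 0 -0.2 14 0" --pt "0.5 0 -0.2 16 0" --pt "0.5 0 -0.2 16.1 0" --pt "0.5 0 -0.2 16.1 0"

```text
clock: 21.65
eef_pos: [397.5, 300.5, 38.4]
tool_rot: [3.141, 0.001, 0.047]
force: [0.1, 0.1, 0.3]
width: 42.8
gripper_force: 0.0
```

```bash
python3 go.py r -43 309 38 0
```

```text
t 21.6 tcp [397.52 300.53  38.38] yaw 2.7 rack [-177.15  308.34] q [-0.76  0.79  0.08  2.09 -0.22  0.28 -2.02] w 42.8 ov 25.0
r -43.0 309.0 38.0 2.7960340402384176 -> [13.41 -0.09  0.03] spin -0.11891509851392357
```

play_rows --pt "0.5 1.5 0 0 0" --pt "0.5 2.8 0 0 0" --pt "0.5 4.1 0 0 0" --pt "0.5 5.4 0 0 0" --pt "0.5 6.7 0 0 0" --pt "0.5 8 0 0 0" --pt "0.5 9.2 0 0 0" --pt "0.5 10.4 0 0 0" --pt "0.5 11.4 0 0 0" --pt "0.5 12.4 0 0 0"

```text
clock: 22.65
eef_pos: [519.5, 307.6, 39.2]
tool_rot: [3.141, 0.005, 0.049]
force: [-8.7, -1.0, 7.5]
width: 42.7
gripper_force: 3.0
```

play_rows --pt "0.5 0.6 0 0 0" --pt "0.5 0.9 0 0 0" --pt "0.5 0.9 0 0 0" --pt "0.5 0.9 0 0 0"

```text
clock: 23.05
eef_pos: [529.9, 308.1, 39.2]
tool_rot: [-3.142, 0.001, 0.048]
force: [-5.5, 0.3, 6.0]
width: 42.7
gripper_force: 1.9
```

```bash
python3 jars.py |grep -v -- ' -[123]..' ; python3 go.py r -80 309 130 0 r 2 370 130 90 
```

```text
top n 324 circ [580.3 305.7] 36.3 rack [  5.6 304.6] z [70.6 76.3 81.1]
side n 110 circ [431.7 -92.6] 27.3 rack [-162.2  -86. ] z [67.2 77.6 87.3]
t 23.1 tcp [529.86 308.04  39.13] yaw 2.8 rack [-44.6  309.39] q [-0.64  0.87  0.11  1.77 -0.17  0.51 -1.94] w 42.9 ov 25.0
r -80.0 309.0 130.0 2.7960340402384176 -> [-3.55  0.04 -9.08] spin -0.027843995969533353
r 2.0 370.0 130.0 92.79603404023842 -> [ 4.65 -6.06 -9.09] spin -90.02784399596955
```

play_rows --pt "0.5 -1.2 0 0 0" --pt "0.5 -2.8 0 0 0" --pt "0.5 -2.8 0 -4 0" --pt "0.5 -2.8 0 -9 0" --pt "0.5 -1 -2 -9 -8" --pt "0.5 1 -4 -9 -16" --pt "0.5 3 -6 -9 -24" --pt "0.5 4.6 -6.3 -9 -32" --pt "0.5 4.6 -6.3 -9 -40" --pt "0.5 4.6 -6.3 -9 -48"

```text
clock: 24.15
eef_pos: [575.3, 373.0, 128.8]
tool_rot: [3.139, -0.002, 0.89]
force: [1.0, -0.6, -0.1]
width: 42.8
gripper_force: 0.0
```

play_rows --pt "0.5 0 0 0 -8" --pt "0.5 0 0 0 -16" --pt "0.5 0 0 0 -24" --pt "0.5 0 0 0 -32" --pt "0.5 0 0 0 -40" --pt "0.5 0 0 0 -42" --pt "0.5 0 0 0 -42" --pt "0.5 0 0 0 -42"

```text
clock: 24.95
eef_pos: [573.6, 373.2, 128.5]
tool_rot: [3.141, -0.0, 1.617]
force: [-0.4, -1.5, -0.3]
width: 42.2
gripper_force: 0.0
```

```bash
python3 jars.py |grep -v -- ' -[123]..' ; python3 go.py r 2 372 38 90 
```

```text
top n 664 circ [576.  306.8] 38.5 rack [  1.4 305.9] z [70.6 76.2 80.7]
side n 284 circ [573.8 307.8] 39.8 rack [ -0.7 307. ] z [69.2 74.8 78.8]
side n 109 circ [431.3 -93.7] 27.0 rack [-162.7  -87. ] z [67.1 77.5 87.2]
t 25.1 tcp [573.17 373.43 128.41] yaw 92.7 rack [  1.85 372.59] q [-0.46  0.83 -0.28  1.51  0.28  0.84 -0.8 ] w 42.5 ov 25.0
r 2.0 372.0 38.0 92.79603404023842 -> [-0.06  0.01  9.04] spin -0.09625599409162078
```

play_rows --pt "0.5 0 0 3 0" --pt "0.5 0 0 6 0" --pt "0.5 0 0 8 0" --pt "0.5 0 0 9 0" --pt "0.5 0 0 9 0" --pt "0.5 -1 0 9 0" --pt "0.5 -2 0 9 0" --pt "0.5 -3 0 9 0" --pt "0.5 -4 0 9 0" --pt "0.5 -5.2 0 9 0"

```text
clock: 26.05
eef_pos: [576.2, 322.6, 39.6]
tool_rot: [3.139, -0.004, 1.62]
force: [-0.6, 5.3, 2.9]
width: 42.7
gripper_force: 2.1
```

play_rows --pt "0.5 -1.3 0 0 0" --pt "0.5 -2.6 0 0 0" --pt "0.5 -3.9 0 0 0" --pt "0.5 -5.2 0 0 0" --pt "0.5 -6.5 0 0 0" --pt "0.5 -7.8 0 0 0" --pt "0.5 -9.1 0 0 0" --pt "0.5 -10.4 0 0 0" --pt "0.5 -11.7 0 0 0" --pt "0.5 -13 0 0 0"

```text
clock: 27.05
eef_pos: [582.6, 192.7, 39.5]
tool_rot: [3.139, -0.003, 1.62]
force: [0.2, 5.7, 3.6]
width: 42.6
gripper_force: 2.5
```

```bash
python3 jars.py |grep -v -- ' -[123]..' ; python3 go.py r 2 -178 38 90 
```

```text
side n 482 circ [584.4 165.4] 62.9 rack [  2.9 164.3] z [67.9 74.7 84.3]
side n 112 circ [431.4 -91.4] 27.2 rack [-162.5  -84.8] z [67.  76.4 87. ]
t 27.1 tcp [582.79 189.04  39.11] yaw 92.6 rack [  2.46 187.94] q [-0.21  0.88 -0.25  1.76  0.38  0.55 -0.65] w 42.8 ov 25.0
r 2.0 -178.0 38.0 92.79603404023842 -> [-36.59   0.05   0.15] spin -0.15683213122815687
```

play_rows --pt "0.5 -1.3 0 0 0" --pt "0.5 -2.6 0 0 0" --pt "0.5 -3.9 0 0 0" --pt "0.5 -5.2 0 0 0" --pt "0.5 -6.5 0 0 0" --pt "0.5 -7.8 0 0 0" --pt "0.5 -9.1 0 0 0" --pt "0.5 -10.4 0 0 0" --pt "0.5 -11.7 0 0 0" --pt "0.5 -13 0 0 0"

```text
clock: 28.15
eef_pos: [588.5, 64.0, 39.1]
tool_rot: [3.14, -0.003, 1.622]
force: [-0.3, 6.9, 6.2]
width: 42.8
gripper_force: 3.1
```

play_rows --pt "0.5 -1.3 0 0 0" --pt "0.5 -2.6 0 0 0" --pt "0.5 -3.9 0 0 0" --pt "0.5 -5.2 0 0 0" --pt "0.5 -6.5 0 0 0" --pt "0.5 -7.8 0 0 0" --pt "0.5 -9.1 0 0 0" --pt "0.5 -10.4 0 0 0" --pt "0.5 -11.7 0 0 0" --pt "0.5 -13 0 0 0"

```text
clock: 29.15
eef_pos: [594.8, -65.5, 39.1]
tool_rot: [3.14, -0.003, 1.622]
force: [-0.2, 6.8, 7.0]
width: 42.7
gripper_force: 3.4
```

```bash
python3 go.py r 2 -178 38 90 
```

```text
t 29.1 tcp [594.79 -65.47  39.09] yaw 92.9 rack [  2.03 -66.85] q [ 0.25  0.87 -0.31  1.8   0.46  0.54 -0.3 ] w 42.7 ov 25.0
r 2.0 -178.0 38.0 92.79603404023842 -> [-11.12  -0.03   0.07] spin 0.12822281294393179
```

play_rows --pt "0.5 -1.3 0 0 0" --pt "0.5 -2.6 0 0 0" --pt "0.5 -3.9 0 0 0" --pt "0.5 -5.2 0 0 0" --pt "0.5 -6.5 0 0 0" --pt "0.5 -7.8 0 0 0" --pt "0.5 -9 0 0 0" --pt "0.5 -9.8 0 0 0" --pt "0.5 -10.3 0 0 0" --pt "0.5 -10.3 0 0 0"

```text
clock: 30.15
eef_pos: [599.6, -169.5, 39.0]
tool_rot: [3.141, -0.002, 1.62]
force: [-0.1, 4.8, 6.4]
width: 42.6
gripper_force: 2.1
```

```bash
python3 jars.py |grep -v -- ' -[3]..' ; python3 go.py r 2 -178 38 90 
```

```text
side n 654 circ [ 602.  -191.9] 61.9 rack [   3.  -193.5] z [68.4 75.2 83.8]
side n 109 circ [430.4 -94.7] 27.4 rack [-163.6  -88. ] z [67.1 77.7 86.9]
side n 118 circ [ 451.1 -193.8] 27.4 rack [-147.8 -188.1] z [67.3 77.7 86.6]
side n 106 circ [ 602.5 -278.9] 28.8 rack [  -0.7 -280.4] z [67.2 77.3 86.9]
t 30.2 tcp [ 599.63 -169.49   39.02] yaw 92.9 rack [   1.79 -170.98] q [ 0.43  0.9  -0.34  1.73  0.48  0.6  -0.14] w 42.7 ov 25.0
r 2.0 -178.0 38.0 92.79603404023842 -> [-0.7   0.02  0.1 ] spin 0.05860859075750113
```

play_rows --pt "0.5 -0.3 0 0 0" --pt "0.5 -0.6 0 0 0" --pt "0.5 -0.8 0 0 0" --pt "0.5 -0.8 0 0 0"

```text
clock: 30.65
eef_pos: [600.0, -176.2, 39.0]
tool_rot: [3.141, -0.003, 1.621]
force: [-0.7, 7.7, 7.2]
width: 42.8
gripper_force: 2.5
```

play_rows --pt "0.5 1.5 0 0 0" --pt "0.5 3 0 0 0" --pt "0.5 3 0 -5 0" --pt "0.5 3 0 -10 0" --pt "0.2 3 0 -14 0" --pt "0 3 0 -14 0" --pt "0 3 0 -14 0"

```text
clock: 31.35
eef_pos: [598.1, -148.8, 178.8]
tool_rot: [3.141, 0.001, 1.62]
force: [-0.3, 0.1, -0.2]
width: 83.3
gripper_force: 0.0
```

```bash
python3 jars.py |grep -v -- ' -[3]..' ; python3 go.py w 452.5 -189.5 177 -10.5 
```

```text
side n 103 circ [431.3 -92.8] 27.0 rack [-162.6  -86.2] z [67.7 77.1 86.8]
side n 443 circ [ 602.3 -223. ] 39.1 rack [   1.9 -224.6] z [70.5 75.  78.4]
side n 118 circ [ 451.3 -192.7] 27.5 rack [-147.5 -186.9] z [66.9 76.7 86.9]
side n 108 circ [ 602.5 -277.8] 28.9 rack [  -0.6 -279.3] z [66.9 76.9 86.1]
t 31.4 tcp [ 596.93 -148.8   176.78] yaw 92.8 rack [   0.11 -150.19] q [ 0.46  0.7  -0.43  1.68  0.37  0.84 -0.09] w 85.8 ov 25.0
w 452.5 -189.5 177.0 -10.5 -> [ -3.36 -14.62   0.03] spin 103.30192442480342
```

play_rows --pt "0 -0.5 -2.5 0 8" --pt "0 -1 -5 0 16" --pt "0 -1.5 -7.5 0 24" --pt "0 -2 -10 0 32" --pt "0 -2.7 -12.5 0 40" --pt "0 -3.3 -14.6 0 48" --pt "0 -3.3 -14.6 0 56" --pt "0 -3.3 -14.6 0 64" --pt "0 -3.3 -14.6 0 72" --pt "0 -3.3 -14.6 0 80"

```text
clock: 32.45
eef_pos: [452.8, -188.7, 176.7]
tool_rot: [-3.14, 0.003, 0.217]
force: [-0.2, -0.0, 0.5]
width: 85.3
gripper_force: 0.0
```

play_rows --pt "0 0 0 0 8" --pt "0 0 0 0 16" --pt "0 0 0 0 23.3" --pt "0 0 0 0 23.3" --pt "0 0 0 0 23.3" --pt "0 0 0 0 23.3"

```text
clock: 33.05
eef_pos: [453.7, -188.9, 177.7]
tool_rot: [-3.141, 0.001, -0.181]
force: [-0.6, 0.6, -0.4]
width: 85.5
gripper_force: 0.0
```

```bash
python3 div.py 452.5 -189.5;python3 go.py w 452.5 -189.5 97 -10.5
```

```text
side handle [ 451.4 -190.7] [17.2 55.8] yaw -12.7 ztop 106.4
side foot [ 452.  -188.7] [ 32.2 124.1] yaw -11.6 ztop 24.3
t 33.1 tcp [ 453.94 -189.02  178.02] yaw -10.5 rack [-144.67 -183.38] q [ 0.29  0.52  0.07  2.03 -0.06  0.59 -1.35] w 85.3 ov 25.0
w 452.5 -189.5 97.0 -10.5 -> [-0.13  0.07  8.1 ] spin 0.04890934846841333
```

play_rows --pt "0 -0.2 0 3 0.5" --pt "0 -0.3 0 6 0.5" --pt "0 -0.3 0 8.1 0.5" --pt "0 -0.3 0 8.1 0.5" --pt "1 -0.3 0 8.1 0.5" --pt "1 -0.3 0 8.1 0.5" --pt "1 -0.3 0 8.1 0.5" --pt "1 -0.3 0 8.1 0.5" --pt "1 -0.3 0 8.1 0.5" --pt "1 -0.3 0 8.1 0.5"

```text
clock: 34.15
eef_pos: [451.7, -188.4, 98.0]
tool_rot: [-3.141, -0.001, -0.192]
force: [-1.1, 1.5, 5.7]
width: 13.1
gripper_force: 59.5
```

play_rows --pt "1 0 0 0 0" --pt "1 0 0 -2 0" --pt "1 0 0 -5 0" --pt "1 0 0 -8 0" --pt "1 0 0 -10 0" --pt "1 0 0 -10 0" --pt "1 0 0 -10 0"

```text
clock: 34.85
eef_pos: [450.9, -188.3, 197.0]
tool_rot: [-3.142, 0.0, -0.192]
force: [0.1, -0.2, -2.2]
width: 13.1
gripper_force: 58.8
```

```bash
python3 go.py r 1 -162 157 0
```

```text
t 34.9 tcp [ 450.93 -188.35  197.02] yaw -11.0 rack [-147.65 -182.56] q [ 0.28  0.49  0.08  2.02 -0.06  0.63 -1.36] w 13.1 ov 25.0
r 1.0 -162.0 157.0 2.7960340402384176 -> [13.95 -5.54  4.  ] spin -13.809479071621837
```

play_rows --pt "1 2 -0.8 0 -2" --pt "1 5 -2 0 -5" --pt "1 8 -3.2 0 -8" --pt "1 11 -4.4 0 -11" --pt "1 13 -5.2 0 -13.8" --pt "1 14 -5.5 0 -13.8" --pt "1 14 -5.5 2 -13.8" --pt "1 14 -5.5 4 -13.8" --pt "1 14 -5.5 5.8 -13.8" --pt "1 14 -5.5 5.8 -13.8"

```text
clock: 35.85
eef_pos: [595.6, -161.0, 135.5]
tool_rot: [-3.14, 0.008, 0.047]
force: [0.3, 0.1, -1.8]
width: 13.2
gripper_force: 58.5
```

```bash
python3 held.py e1
```

```text
tcp [ 595.6 -161.   135.5] rack [  -1.9 -162.3]
side 352 world [ 594.5 -161.6] [ 30.5 126.1] rack [  -3.  -162.8] yaw-rack 0.7 z [40.  56.1 61.8]
```

play_rows --pt "1 0.2 0 0 0" --pt "1 0.2 0 0.4 0" --pt "1 0.2 0 0.8 0" --pt "1 0.2 0 1.2 0" --pt "1 0.2 0 1.6 0" --pt "1 0.2 0 1.9 0" --pt "1 0.2 0 2.2 0" --pt "1 0.2 0 2.4 0" --pt "1 0.2 0 2.4 0"

```text
clock: 36.85
eef_pos: [591.9, -162.2, 118.4]
tool_rot: [-3.14, 0.018, 0.047]
force: [-25.8, 1.5, 40.1]
width: 13.5
gripper_force: 69.7
```

```bash
python3 held.py e2 
```

```text
tcp [ 591.9 -162.2  118.4] rack [  -5.6 -163.3]
side 273 world [ 559.3 -161.5] [50.1 66.1] rack [ -38.1 -161.1] yaw-rack -0.5 z [20.6 33.1 45. ]
```

Force rises to 40 N, so it sits on an edge. I'll lift and look.

play_rows --pt "1 0 0 -1 0" --pt "1 0 0 -2 0" --pt "1 0 0 -2.4 0" --pt "1 0 0 -2.4 0" --pt "1 0 0 -2.4 0"

```text
clock: 37.45
eef_pos: [601.2, -161.0, 138.8]
tool_rot: [-3.141, 0.0, 0.049]
force: [0.1, -0.5, -1.8]
width: 13.2
gripper_force: 63.5
```

```bash
python3 held.py e3; python3 -c "
import cv2
a=cv2.imread('pics/e3side.png')[200:350,270:420];cv2.imwrite('pics/e3c.png',cv2.resize(a,(600,600),interpolation=2))"
```

```text
tcp [ 601.2 -161.   138.8] rack [   3.8 -162.6]
side 293 world [ 610.6 -161.2] [ 29.5 123.7] rack [  13.2 -163.2] yaw-rack 0.6 z [41.6 57.  66.2]
```

View pics/e3c.png

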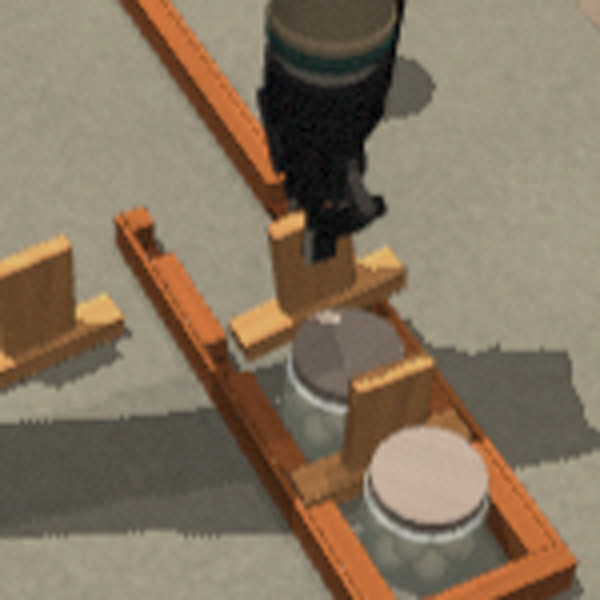

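```bash
cat > tilt.py <<'E'
from h import *; import sys
from go import TH
np.set_printoptions(precision=3,suppress=True)
O=np.array([588.5,.6]); c,s_=np.cos(.0485),np.sin(.0485)
t=ctrl.read_state()['eef_pos']
im,d=ctrl.get_image('side'); P=cloud('side',d); q=P[...,:2]-O
rx=q@[c,s_]; ry=q@[-s_,c]; z=P[...,2]
tr=(t[:2]-O)@np.array([[c,-s_],[s_,c]]); zf=t[2]-96
print('tcp siderack',tr,t[2])
m=(abs(rx-tr[0])<85)&(abs(ry-tr[1])<22)&(z>max(zf-12,34))&(z<zf+32)
k,lab,st,_=cv2.connectedComponentsWithStats(m.astype(np.uint8)); i=1+np.argmax(st[1:,4]); m=lab==i
pts=np.stack([rx[m],z[m]],1).astype(np.float32); r=cv2.minAreaRect(pts); a=r[2] if r[1][0]>r[1][1] else r[2]-90
print('foot x-z rect: centre',np.array(r[0]),'size',np.sort(r[1]),'pitch',round(a,2),'y',np.percentile(ry[m],[2,98]).mean(),'rx ends',np.percentile(rx[m],[.5,99.5]))
E
python3 tilt.py; python3 go.py
```

```text
tcp siderack [   4.513 -161.997] 138.5536909104052
foot x-z rect: centre [14.172 55.312] size [ 38.855 124.669] pitch 0.73 y -164.09579938251875 rx ends [-47.726  75.099]
t 37.6 tcp [ 600.83 -161.04  138.56] yaw 2.8 rack [   3.41 -162.6 ] q [ 0.21  0.73  0.01  1.7  -0.01  0.71 -1.29] w 12.9 ov 25.0
```

```bash
cat >> tilt.py <<'E'
X,Z=rx[m],z[m]; b=np.arange(X.min()+4,X.max()-4,8); lo=np.array([[x+4,np.percentile(Z[(X>=x)&(X<x+8)],3)] for x in b if ((X>=x)&(X<x+8)).sum()>4])
sl,ic=np.polyfit(lo[:,0],lo[:,1],1); print('underside slope deg',np.degrees(np.arctan(sl)).round(2),'z at centre',(sl*r[0][0]+ic).round(1))
E
python3 tilt.py
```

```text
tcp siderack [   4.482 -162.048] 138.56406501740724
foot x-z rect: centre [13.78 59.32] size [ 34.612 124.636] pitch 6.91 y -163.9534409061848 rx ends [-47.299  74.658]
underside slope deg 8.38 z at centre 50.1
```

The divider pitched about 8° in the grip. I'll set it on the open deck, re-grip it level, and try again.

play_rows --pt "1 0 0 -3 0" --pt "1 -2 0 -5 0" --pt "1 -6 0.3 -5 0" --pt "1 -10 0.6 -5 0" --pt "1 -14 1 -5 0" --pt "1 -15.6 1 -5 0" --pt "1 -15.6 1 -3 0" --pt "1 -15.6 1 -0.5 0" --pt "1 -15.6 1 1.5 0" --pt "1 -15.6 1 2 0"

```text
clock: 38.65
eef_pos: [444.7, -178.3, 117.6]
tool_rot: [-3.14, 0.003, 0.049]
force: [-0.4, 0.0, -0.2]
width: 13.5
gripper_force: 63.4
```

play_rows --pt "1 0 0 0.4 0" --pt "1 0 0 0.8 0" --pt "1 0 0 1.2 0" --pt "1 0 0 1.4 0"

```text
clock: 39.05
eef_pos: [446.1, -178.8, 105.5]
tool_rot: [3.141, -0.001, 0.049]
force: [-0.5, 0.7, -1.2]
width: 12.7
gripper_force: 63.4
```

```bash
python3 go.py
```

```text
t 39.0 tcp [ 446.07 -178.81  105.46] yaw 2.8 rack [-152.04 -172.8 ] q [ 0.32  0.64  0.    2.11 -0.    0.39 -1.2 ] w 12.7 ov 25.0
```

play_rows --pt "1 0 0 0.3 0" --pt "1 0 0 0.6 0" --pt "1 0 0 0.9 0" --pt "1 0 0 1.1 0" --pt "1 0 0 1.1 0"

```text
clock: 39.55
eef_pos: [455.1, -178.6, 98.2]
tool_rot: [3.138, -0.018, 0.05]
force: [9.9, 4.3, 22.9]
width: 13.1
gripper_force: 68.4
```

play_rows --pt "0.7 0 0 0 0" --pt "0.5 0 0 0 0" --pt "0.2 0 0 0 0" --pt "0 0 0 0 0" --pt "0 0 0 -3 0" --pt "0 0 0 -8 0" --pt "0 0 0 -8 0" --pt "0 0 0 -8 0"

```text
clock: 40.35
eef_pos: [446.1, -179.0, 175.1]
tool_rot: [3.141, -0.002, 0.048]
force: [0.4, 0.3, 0.1]
width: 85.1
gripper_force: 0.0
```

```bash
python3 div.py 450 -178;python3 go.py
```

```text
side handle [ 457.9 -181. ] [17.  55.6] yaw 0.3 ztop 106.1
side foot [ 458.2 -180.5] [ 30.4 123.9] yaw 3.0 ztop 23.9
t 40.5 tcp [ 444.86 -178.5   173.46] yaw 2.8 rack [-153.24 -172.43] q [ 0.32  0.52  0.01  2.07 -0.01  0.56 -1.19] w 85.4 ov 25.0
```

play_rows --pt "0 0.7 0.1 0 0" --pt "0 1.3 0.2 2 0" --pt "0 1.3 0.2 5 0" --pt "0 1.3 0.2 7.6 0" --pt "0 1.3 0.2 7.6 0" --pt "0 1.3 0.2 7.6 0" --pt "1 1.3 0.2 7.6 0" --pt "1 1.3 0.2 7.6 0" --pt "1 1.3 0.2 7.6 0" --pt "1 1.3 0.2 7.6 0"

```text
clock: 41.45
eef_pos: [459.3, -180.2, 99.0]
tool_rot: [3.141, -0.001, 0.049]
force: [0.1, 0.3, 0.5]
width: 28.1
gripper_force: 0.0
```

play_rows --pt "1 0 0 0 0" --pt "1 0 0 0 0" --pt "1 0 0 0 0" --pt "1 0 0 -3 0" --pt "1 0 0 -6 0" --pt "1 0 0 -8 0" --pt "1 0 0 -8 0" --pt "1 0 0 -8 0" --pt "1 0 0 -8 0"

```text
clock: 42.35
eef_pos: [458.0, -179.8, 177.1]
tool_rot: [-3.141, 0.002, 0.049]
force: [-1.1, 1.3, -2.0]
width: 13.4
gripper_force: 59.2
```

```bash
python3 tilt.py; python3 go.py r 0 -162 157 0
```

```text
tcp siderack [-139.109 -173.88 ] 177.14356009701316
foot x-z rect: centre [-139.251   94.65 ] size [ 37.039 125.648] pitch -1.82 y -175.52091496618306 rx ends [-201.77   -78.852]
underside slope deg -0.36 z at centre 80.7
t 42.4 tcp [ 458.02 -179.83  177.07] yaw 2.8 rack [-140.15 -174.4 ] q [ 0.31  0.53  0.01  2.03 -0.01  0.59 -1.2 ] w 13.1 ov 25.0
r 0.0 -162.0 157.0 2.7960340402384176 -> [14.02 -1.24  1.97] spin -0.014236254299078155
```

play_rows --pt "1 2 -0.2 0 0" --pt "1 5 -0.5 0 0" --pt "1 8 -0.8 0 0" --pt "1 11 -1.1 0 0" --pt "1 13 -1.2 0 0" --pt "1 13.9 -1.2 0 0" --pt "1 13.9 -1.2 2 0" --pt "1 13.9 -1.2 3.6 0" --pt "1 13.9 -1.2 3.6 0" --pt "1 13.9 -1.2 3.6 0"

```text
clock: 43.4
eef_pos: [596.2, -161.6, 141.7]
tool_rot: [-3.141, 0.002, 0.048]
force: [-0.1, -0.4, -0.5]
width: 13.2
gripper_force: 59.0
```

play_rows --pt "1 0 0 0 0" --pt "1 0 0 0 0" --pt "1 0 0 0 0"

```text
clock: 43.7
eef_pos: [597.5, -161.5, 143.1]
tool_rot: [3.141, -0.001, 0.049]
force: [0.4, 0.4, -1.6]
width: 13.1
gripper_force: 59.0
```

```bash
python3 tilt.py; python3 held.py f1; python3 go.py r -0.3 -162.3 110 0
```

```text
tcp siderack [   1.101 -162.337] 143.05780253630937
foot x-z rect: centre [ 0.841 61.225] size [ 35.994 126.324] pitch 0.76 y -163.66824307217615 rx ends [-61.955  63.164]
underside slope deg 2.94 z at centre 51.2
tcp [ 597.4 -161.5  142.9] rack [  -0.1 -162.9]
side 389 world [ 597.5 -163. ] [ 30.7 125.5] rack [  -0.  -164.4] yaw-rack -0.2 z [46.6 62.1 69.3]
t 43.9 tcp [ 597.26 -161.37  142.66] yaw 2.8 rack [  -0.18 -162.75] q [ 0.21  0.72  0.02  1.71 -0.02  0.71 -1.29] w 13.5 ov 25.0
r -0.3 -162.3 110.0 2.7960340402384176 -> [-0.01 -0.05  3.27] spin -0.007964707896576328
```

play_rows --pt "1 -0.05 -0.12 0.5 0" --pt "1 -0.05 -0.12 1 0" --pt "1 -0.05 -0.12 1.3 0" --pt "1 -0.05 -0.12 1.6 0" --pt "1 -0.05 -0.12 1.8 0" --pt "1 -0.05 -0.12 1.8 0"

```text
clock: 44.45
eef_pos: [596.4, -160.1, 123.9]
tool_rot: [-3.141, 0.001, 0.049]
force: [-0.9, -0.2, -2.2]
width: 13.2
gripper_force: 59.0
```

play_rows --pt "1 0 0 0.2 0" --pt "1 0 0 0.4 0" --pt "1 0 0 0.6 0" --pt "1 0 0 0.6 0"

```text
clock: 44.85
eef_pos: [596.4, -160.1, 118.0]
tool_rot: [-3.141, 0.001, 0.049]
force: [-1.0, 0.2, -1.2]
width: 13.0
gripper_force: 59.0
```

play_rows --pt "1 0 0 0.2 0" --pt "1 0 0 0.4 0" --pt "1 0 0 0.6 0" --pt "1 0 0 0.7 0" --pt "1 0 0 0.8 0" --pt "1 0 0 0.8 0"

```text
clock: 45.45
eef_pos: [596.4, -160.2, 110.8]
tool_rot: [-3.141, 0.0, 0.049]
force: [-2.2, -0.0, 3.1]
width: 12.8
gripper_force: 59.6
```

Seated (contact at z = 110.8). Release, then fetch the third divider.

play_rows --pt "0.6 0 0 0 0" --pt "0.5 0 0 0 0" --pt "0.5 0 0 0 0" --pt "0.5 0 0 -2 0" --pt "0.5 0 0 -5 0" --pt "0.2 0 0 -7 0" --pt "0 0 0 -7 0" --pt "0 0 0 -7 0"

```text
clock: 46.25
eef_pos: [596.6, -160.2, 180.4]
tool_rot: [3.141, -0.001, 0.049]
force: [-0.2, 0.3, -1.1]
width: 83.2
gripper_force: 0.0
```

```bash
python3 div.py 433 -90.5; python3 go.py w 433 -90.5 178 8
```

```text
side handle [432.3 -90.8] [21.4 57.1] yaw 12.3 ztop 106.5
side foot [431.6 -90.4] [ 30.1 123.7] yaw 7.4 ztop 24.4
t 46.4 tcp [ 595.84 -160.    179.24] yaw 2.8 rack [  -1.53 -161.32] q [ 0.21  0.67  0.02  1.69 -0.02  0.79 -1.29] w 85.5 ov 25.0
w 433.0 -90.5 178.0 8.0 -> [-15.93  -7.73   0.16] spin -5.215493697994816
```

play_rows --pt "0 -2 -1 0 -1" --pt "0 -5 -2.4 0 -2" --pt "0 -8 -3.9 0 -3" --pt "0 -11 -5.3 0 -4" --pt "0 -14 -6.8 0 -5" --pt "0 -16 -7.8 0 -5" --pt "0 -16 -7.8 2 -5" --pt "0 -16 -7.8 2 -5" --pt "0 -16 -7.8 2 -5"

```text
clock: 47.25
eef_pos: [432.9, -90.1, 159.8]
tool_rot: [-3.141, 0.001, 0.136]
force: [0.8, -0.9, 0.4]
width: 85.4
gripper_force: 0.0
```

```bash
python3 go.py w 432.7 -90.3 98 7.8
```

```text
t 47.2 tcp [432.9  -90.12 159.83] yaw 7.8 rack [-160.87  -83.57] q [ 0.15  0.5  -0.01  2.17  0.01  0.47 -1.3 ] w 85.4 ov 25.0
w 432.7 -90.3 98.0 7.8 -> [-0.01  0.02  6.18] spin -0.019924816186261296
```

play_rows --pt "0 0 0 2 0" --pt "0 0 0 4 0" --pt "0 0 0 6.2 0" --pt "0 0 0 6.2 0" --pt "0 0 0 6.2 0"

```text
clock: 47.75
eef_pos: [433.3, -90.2, 98.5]
tool_rot: [-3.142, 0.0, 0.136]
force: [0.1, 0.4, 0.7]
width: 85.5
gripper_force: 0.0
```

```bash
python3 go.py w 432.7 -90.3 98 7.8
```

```text
t 47.8 tcp [433.34 -90.24  98.49] yaw 7.8 rack [-160.43  -83.71] q [ 0.15  0.63 -0.01  2.21  0.01  0.3  -1.31] w 85.5 ov 25.0
w 432.7 -90.3 98.0 7.8 -> [-0.06 -0.    0.05] spin -0.02994502592588333
```

play_rows --pt "1 0 0 0 0" --pt "1 0 0 0 0" --pt "1 0 0 0 0" --pt "1 0 0 0 0" --pt "1 0 0 0 0" --pt "1 0 0 0 0" --pt "1 0 0 -2 0" --pt "1 0 0 -5 0" --pt "1 0 0 -8 0" --pt "1 0 0 -8 0"

```text
clock: 48.75
eef_pos: [434.9, -90.5, 181.0]
tool_rot: [3.14, -0.006, 0.135]
force: [0.5, -0.0, -1.4]
width: 12.9
gripper_force: 58.9
```

```bash
python3 go.py r -0.5 -44 180 0
```

```text
t 48.8 tcp [434.93 -90.51 181.02] yaw 7.8 rack [-158.86  -84.06] q [ 0.15  0.46 -0.01  2.15  0.01  0.52 -1.3 ] w 12.9 ov 25.0
r -0.5 -44.0 180.0 2.7960340402384176 -> [16.12 -2.62  0.19] spin 4.965099380314513
```

play_rows --pt "1 2 -0.4 0 1" --pt "1 5 -0.9 0 2" --pt "1 8 -1.4 0 3" --pt "1 11 -1.9 0 4" --pt "1 14 -2.4 0 5" --pt "1 16.1 -2.7 0 5" --pt "1 16.1 -2.7 2 5" --pt "1 16.1 -2.7 3.7 5" --pt "1 16.1 -2.7 3.7 5" --pt "1 16.1 -2.7 3.7 5"

```text
clock: 49.75
eef_pos: [588.1, -41.6, 140.4]
tool_rot: [-3.142, 0.002, 0.048]
force: [0.3, 0.5, -1.9]
width: 13.0
gripper_force: 58.7
```

play_rows --pt "1 0 0 0 0" --pt "1 0 0 0 0" --pt "1 0 0 0 0"

```text
clock: 50.05
eef_pos: [589.3, -41.6, 142.0]
tool_rot: [3.142, -0.001, 0.048]
force: [0.1, 0.8, -1.0]
width: 13.2
gripper_force: 58.7
```

```bash
python3 tilt.py; python3 held.py g1; python3 go.py r -0.3 -44 110 0
```

```text
tcp siderack [ -1.294 -42.146] 142.0411625548751
foot x-z rect: centre [-2.421 59.25 ] size [ 37.39  126.411] pitch 0.1 y -44.05696859214547 rx ends [-65.003  59.735]
underside slope deg 0.51 z at centre 45.6
tcp [589.1 -41.6 141.9] rack [ -2.4 -42.7]
side 393 world [588.9 -43. ] [ 32.9 125.3] rack [ -2.8 -44.1] yaw-rack -0.5 z [45.3 60.6 68.4]
t 50.2 tcp [589.02 -41.53 141.72] yaw 2.8 rack [ -2.57 -42.65] q [ 0.01  0.69  0.03  1.79 -0.03  0.66 -1.47] w 12.7 ov 25.0
r -0.3 -44.0 110.0 2.7960340402384176 -> [0.22 0.13 3.17] spin -0.018381738907493173
```

play_rows --pt "1 0.23 0.04 0.4 0" --pt "1 0.23 0.04 0.9 0" --pt "1 0.23 0.04 1.2 0" --pt "1 0.23 0.04 1.5 0" --pt "1 0.23 0.04 1.7 0" --pt "1 0.23 0.04 1.7 0"

```text
clock: 50.8
eef_pos: [590.9, -41.7, 123.9]
tool_rot: [-3.141, 0.001, 0.049]
force: [0.6, -0.8, -1.4]
width: 13.0
gripper_force: 58.7
```

play_rows --pt "1 0 0 0.2 0" --pt "1 0 0 0.4 0" --pt "1 0 0 0.6 0" --pt "1 0 0 0.6 0"

```text
clock: 51.2
eef_pos: [590.9, -41.8, 118.0]
tool_rot: [-3.142, 0.001, 0.049]
force: [-0.1, -0.1, -1.8]
width: 13.6
gripper_force: 58.7
```

play_rows --pt "1 0 0 0.2 0" --pt "1 0 0 0.4 0" --pt "1 0 0 0.6 0" --pt "1 0 0 0.7 0" --pt "1 0 0 0.8 0" --pt "1 0 0 0.8 0"

```text
clock: 51.8
eef_pos: [591.0, -41.8, 110.7]
tool_rot: [-3.141, 0.0, 0.049]
force: [-1.9, 1.0, 2.9]
width: 13.1
gripper_force: 59.4
```

Seated. Release and retreat clear, so both cameras see the lane.

play_rows --pt "0.6 0 0 0 0" --pt "0.5 0 0 0 0" --pt "0.5 0 0 0 0" --pt "0.5 0 0 -3 0" --pt "0.5 0 0 -8 0" --pt "0.5 0 0 -13 0" --pt "0.5 -4 -4 -14 0" --pt "0.5 -8 -8 -14 0" --pt "0.5 -12 -12 -14 0" --pt "0.5 -14 -16 -14 0"

```text
clock: 52.8
eef_pos: [449.7, 99.4, 250.6]
tool_rot: [3.141, 0.0, 0.047]
force: [0.9, 0.6, -0.4]
width: 42.6
gripper_force: 0.0
```

play_rows --pt "0.5 0 -4 0 0" --pt "0.5 0 -8 0 0" --pt "0.5 0 -12 0 0" --pt "0.5 0 -16 0 0" --pt "0.5 0 -20 0 0" --pt "0.5 0 -24 0 0" --pt "0.5 0 -24 0 0"

```text
clock: 53.5
eef_pos: [438.4, 346.3, 250.2]
tool_rot: [-3.136, -0.0, 0.057]
force: [-0.3, 0.2, -0.1]
width: 42.5
gripper_force: 0.0
```

```bash
python3 - <<'E'
from h import *; from go import w2r
from scipy.spatial.transform import Rotation
np.set_printoptions(precision=1,suppress=True)
cr={'side':(220,370,280,430),'top':(185,260,330,470)}
out=[]
for n in('side','top'):
    im,d=ctrl.get_image(n); P=cloud(n,d); a,b,c,e=cr[n]; out.append(cv2.resize(im[a:b,c:e],(600,600 if n=='side' else 321)))
    O=np.array([588.5,.6]) if n=='side' else np.array([590.3,1.8]); t=.0485
    q=P[...,:2]-O; rx=q@[np.cos(t),np.sin(t)]; ry=q@[-np.sin(t),np.cos(t)]; z=P[...,2]
    for pc in(-280,-162,-44):
        f=(abs(rx)<61)&(abs(ry-pc)<12)
        h=f&(z>100)&(z<125); print(n,pc,'handle top',np.median(z[h]).round(1),'rx',rx[h].mean().round(1),'ry',ry[h].mean().round(1),end=' ')
        for s in(-1,1):
            g=(abs(rx-s*48)<12)&(abs(ry-pc)<11)&(z<60); gg=(abs(rx-s*58)<8)&(abs(abs(ry-pc)-30)<10)&(z>22)
            print('foot',s,np.median(z[g]).round(1),'rail',np.median(z[gg]).round(1),end=' ')
        print()
for i,o in enumerate(out): save(o,f'fin{i}.png')
E
python3 jars.py
```

```text
side -280 handle top 114.9 rx -1.3 ry -280.1 foot -1 30.5 rail 31.2 foot 1 32.0 rail 31.0 
side -162 handle top 114.0 rx -2.6 ry -164.1 foot -1 30.4 rail 31.4 foot 1 31.1 rail 31.9 
side -44 handle top 113.4 rx -2.3 ry -46.2 foot -1 31.5 rail 31.1 foot 1 28.6 rail 31.1 
top -280 handle top 117.5 rx -0.6 ry -277.2 foot -1 32.7 rail 32.4 foot 1 33.4 rail 31.9 
top -162 handle top 117.8 rx -3.0 ry -161.7 foot -1 32.2 rail 32.6 foot 1 32.8 rail 31.9 
top -44 handle top 118.0 rx -2.4 ry -43.9 foot -1 32.1 rail 33.0 foot 1 32.4 rail 32.5 
top n 703 circ [ 606.8 -328.8] 37.7 rack [   1.2 -330.5] z [71.3 76.2 81.3]
top n 703 circ [ 603.6 -221.7] 37.5 rack [   3.2 -223.3] z [71.5 76.6 80.8]
side n 99 circ [590.3 -47.7] 29.0 rack [ -1.6 -48.9] z [67.1 76.7 86.6]
side n 108 circ [ 595.2 -164.2] 28.5 rack [  -2.4 -165.4] z [67.5 78.  87.7]
side n 434 circ [ 603.5 -222.2] 39.2 rack [   3.1 -223.8] z [70.7 74.8 78.4]
side n 104 circ [ 602.7 -280.4] 28.6 rack [  -0.6 -281.9] z [67.3 76.8 85.6]
side n 626 circ [ 605.  -330.7] 38.1 rack [  -0.7 -332.2] z [70.2 75.  78.3]
```

View pics/fin0.png

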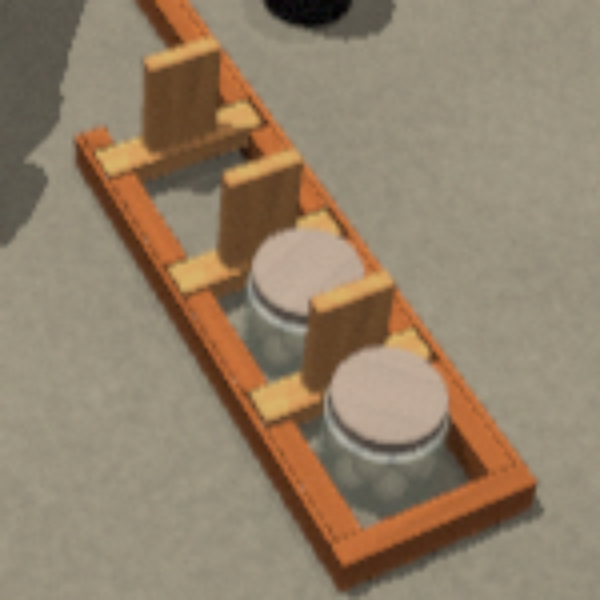

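View pics/fin1.png

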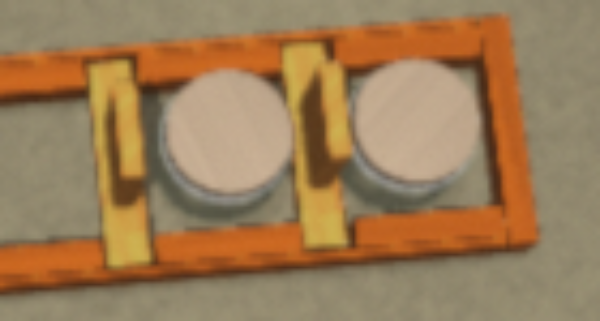

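Both jars stand upright, one in each of the two inner bays. All three divider feet are flush with the rails at about 32 mm, and they sit square across the lane. Handing in.

```bash
python3 -c "
from cell import ctrl
print(ctrl.finish_job())"
```

```text
the job is handed in; nothing more can be done
None
```

The job is handed in: both jars present stand upright in bays 1 and 2, and all three dividers are seated flush with the rails, including the one closing the empty third bay; the second divider caught on an edge (about 40 N on the wrist) and was re-gripped before it went in, and the jar in bay 1 later showed about 13 mm out from the end stop, still inside its bay.

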